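# Clear a finished 3D print job and restart the printer

## Task

The print job is done: draw the loaded build plate out from under the printer's gantry, right up to the front stop, and with it out hang every print by its window on a rack peg of its own. Only when all are hanging, slide the empty plate back under the gantry until it is fully home against the rear stop, then press the start button right down and let go. Leave the other things on the bench where they are.

Things in the scene. Friction and masses are not known exactly. Their poses are not given: they have to be found in the camera images.
- printer: fixed desktop 3D printer, left or right of the middle, yaw within 0.1. Origin on the table under the plate's origin when home; x to its rear, away from the robot. Deck top z 45 mm; two channels along x hold the plate's side edges (2.5 mm play a side; lips up to z 63 keep it from lifting). Rear stop: home, plate at x 0 to 1.5 mm; front stop: plate at x -150.
- front_stop (a point): middle of the top of the low bar at the front end of the printer's channels (printer x -255, z 51). The gantry is at the other end: a low cross-beam 30 x 30 mm at printer x 100, z 170 to 200, over the rear of the home plate; uprights 50 x 50 mm, 390 tall, at its ends (x 100, y +-155); a top beam at z 360 to 390.
- plate: loose dark build plate 230 (x, -100 to 130) x 220 (y) x 5 mm, 0.45 kg, in the printer's channels; origin on its underside, x to the rear. Starts within 30 mm of home, slides with 2 to 5 N. Its only handle is an upright aluminium lug near the front edge: 30 (x) x 16 (y) mm, centred at plate x -83, y 0, top 37 mm above the origin (82 above the table).
- rack: fixed drying rack with four steel pegs, on the other side of the middle from the printer, yaw within 0.14. Origin on the table behind the pegs, x away from the robot. Base board 12 mm thick, x -160 to 0; beam along y at x -50, top at z 144. Pegs: 10 mm thick, axis level at z 130, 70 mm apart, from x -60 towards the robot to x -130, then a turned-up tip (x -138, top z 145).
- peg0 (a point): point on the axis of peg 0, mid-length where a print should hang: rack x -98, y -105, z 130 (peg radius 5 mm; usable length about 30 mm either side)
- peg1 (a point): point on the axis of peg 1, mid-length where a print should hang: rack x -98, y -35, z 130 (peg radius 5 mm; usable length about 30 mm either side)
- peg2 (a point): point on the axis of peg 2, mid-length where a print should hang: rack x -98, y 35, z 130 (peg radius 5 mm; usable length about 30 mm either side)
- peg3 (a point): point on the axis of peg 3, mid-length where a print should hang: rack x -98, y 105, z 130 (peg radius 5 mm; usable length about 30 mm either side)
- print0: white print loose on the plate, 70 g (foot heavy), or absent; all alike: foot 36 (x) x 54 (y) x 8 mm; upright frame 12 thick (x), 54 wide (y), with a window 28 wide, z 8 to 58; bar z 58 to 70; on it a grip tab 12 (x) x 34 (y), z 70 to 100. Origin under the foot's centre. Starts some 40 mm left or right of the plate's middle, in two rows 67 mm apart, yaw within 0.2 of the plate's.
- eye0 (a point): middle of the upper edge of that print's window, 58 mm above its underside: rests on top of the peg when hung
- print1: white print loose on the plate, 70 g (foot heavy), or absent; all alike: foot 36 (x) x 54 (y) x 8 mm; upright frame 12 thick (x), 54 wide (y), with a window 28 wide, z 8 to 58; bar z 58 to 70; on it a grip tab 12 (x) x 34 (y), z 70 to 100. Origin under the foot's centre. Starts some 40 mm left or right of the plate's middle, in two rows 67 mm apart, yaw within 0.2 of the plate's.
- eye1 (a point): middle of the upper edge of that print's window, 58 mm above its underside: rests on top of the peg when hung
- print2: white print loose on the plate, 70 g (foot heavy), or absent; all alike: foot 36 (x) x 54 (y) x 8 mm; upright frame 12 thick (x), 54 wide (y), with a window 28 wide, z 8 to 58; bar z 58 to 70; on it a grip tab 12 (x) x 34 (y), z 70 to 100. Origin under the foot's centre. Starts some 40 mm left or right of the plate's middle, in two rows 67 mm apart, yaw within 0.2 of the plate's.
- eye2 (a point): middle of the upper edge of that print's window, 58 mm above its underside: rests on top of the peg when hung
- print3: white print loose on the plate, 70 g (foot heavy), or absent; all alike: foot 36 (x) x 54 (y) x 8 mm; upright frame 12 thick (x), 54 wide (y), with a window 28 wide, z 8 to 58; bar z 58 to 70; on it a grip tab 12 (x) x 34 (y), z 70 to 100. Origin under the foot's centre. Starts some 40 mm left or right of the plate's middle, in two rows 67 mm apart, yaw within 0.2 of the plate's.
- eye3 (a point): middle of the upper edge of that print's window, 58 mm above its underside: rests on top of the peg when hung
- start (a joint): start button travel, 0 up, 0.006 m fully down; spring, 5 N fully down
- start_top (a point): centre of the top of the white round start button (32 mm across) on the printer's control pod; pressed straight down
- glue: bystander, leave alone: glue bottle, 34 mm across, 100 mm tall; origin under its centre
- scraper: bystander, leave alone: scraper, 200 mm long, lying flat
- driver: bystander, leave alone: screwdriver, 170 mm long, lying
- screws: bystander, leave alone: jar of screws, 60 mm across, 70 mm tall; origin under its centre
Things that resemble listed ones, but are neither listed nor needed, are in the scene too. What is shaped like the print1 but purple is not meant.

How it is judged:
By the outcome, as a careful person would: the job done as asked, in the order asked, and still so for the second after the job is handed in, with the robot touching nothing.
Of print0, print1, print2, print3 only 2 to 4 are there at a start; the rules pass over those that are not, and their reading is None.
At some moment in a run one of print0, print1, print2, print3 may be knocked a few centimetres aside while the robot is not near it.
It also fails if it takes over 210 s, if anything falls off the work surface, if the arm or the gripper's body presses on something with over 40 N, if the wrist force passes 120 N, or if a joint passes its speed limit or range.

## Robot

A 7-joint arm with a two-finger parallel gripper is mounted at the origin on the work surface. World frame = base frame: x ahead of the robot, y to its left, z up, the work surface at z = 0. Lengths are in m, angles in rad, forces in N, time in s.
With the tool pointing down it reaches from about 0.425 to 0.925 m from the base axis. Payload 6.8 kg.
Tool frame: the origin (TCP) lies midway between the tips of the shut fingers; the grasp point (between the pads) lies 19 mm behind it (r.grip_depth is the distance from the TCP to the grasp point, in m); z points along the fingers, y is the line along which they close (so a half turn about z gives the same grasp; the last joint's range is limited). The gripper opens to 85 mm and grips with 20 to 120 N. Pads are 22 mm wide; open, the fingers measure 114 mm over their backs; the gripper's body (76 mm by 85 mm) begins 54 mm behind the grasp point. The pads swing forward as they close: fully open they stand 13 mm farther back than shut.
Start: joints at [1.22, 0.477, 0.022, 1.555, -0.011, 1.109, -0.083], TCP at [0.162, -0.655, 0.231] pointing down, gripper open.
Joint ranges: [-2.96, 2.96], [-0.34, 2.1], [-1.41, 1.46], [0.24, 2.44], [-1.37, 4.51], [0.17, 1.92], [-2.96, 2.96]. Speed limits (rad/s): [2.39, 2.39, 3.14, 3.14, 3.14, 3.14, 3.14].

## Interface

Orientations are given as a rotation vector (axis times angle).
In Python, from bench import telemetry, grab_frame, calibration, order, silhouettes, r gives the robot as it stands.
- The arm moves only by the tool apply_moves, never from a script. Its argument "moves" is a list of rows, each a list of 7 numbers: the turn, a rotation vector about the tool's x, y, z scaled (see below), then the shift along the tool's x, y, z scaled (see below), then the opening, from -1 (shut) to 1 (fully open). A call has exactly 8 rows; each row shifts and turns the commanded pose from where the row before left it, along the tool's axes as they then stand; what a row does not reach is not made up. The controller multiplies each number of a shift by 1000 mm and each number of a turn by 6 degrees. A row lasts 1/12 s, in which the tool goes at most 41.7 mm and 7.16 degrees, less where a joint would pass 70% of its speed; a pose out of reach is approached as far as the arm can. A call with a number of a shift or a turn outside -1 to 1 is refused whole. A call with a gripper value outside its range is refused whole. The fingers move at their own pace and stop on an object; "grip_force" is the grip in N (left out, the last holds). Time passes only in rows, so rows that do not move let the fingers close, or fill a call up. It gives the time, the measured TCP pose, the force, the opening and the grip force at its end, in the units of the state.
- telemetry.get_obs(): the state, without advancing time (a new reading comes with each control period).
- grab_frame(name): name is "scene" or "top" or "wrist"; returns the picture (384x512x3 uint8, blue, green, red); there is no depth.
- calibration(name): a dict with "fx", "fy", "cx", "cy" (pixels), "world_from_camera" (4x4, takes a point from camera to world coordinates); the wrist camera has in their place "mount" (4x4, takes a point from camera to tool coordinates, whose origin is the TCP and whose axes are the flange's). Camera axes: x right, y down, z forward; pixel columns grow to the right and rows downward; lengths in m; the calibration is good to about 2 mm. A picture is of the moment at which its call begins: read the wrist's pose just before it. calibration takes no time and is no camera call.
- order.hand_in(): hands the job in; it is judged then, once.
Trained networks look in the newest picture that a camera, given by its name, has taken for a name from the list of things; names that differ only in an ending like _2 or _b are one class to them, and where a whole thing is asked for, a point or a joint stands for the part that bears it (a point fixed in the world has none). Each returns a list of dicts, best first, with "p" (0 to 1); they miss things now and then, are a little off and sometimes report something else, mostly with a low value. They report only what shows in the picture. A call takes as long as a camera call. They do not tell look-alikes from the thing itself.
- silhouettes(thing, camera): "mask" (384x512 bool, what is visible of it) and "extent" ([centre column, centre row, width, height] in pixels, round what is visible of it).
The state is a dict: "clock": time; "joints": joint angles; "qvel": joint speeds; "tau": joint torques, N m; "tcp_pos": TCP position; "orientation": TCP orientation; "contact_force": force on the tool from outside, world axes, zero at the start; "moment": the same for the moment, N m; "grip_width": finger opening in m; "gripper_force": force on a finger pad.
Only numpy, scipy, OpenCV 4.12 (cv2) and the standard library are available. Lean on these libraries where they do the work, as an engineer would, in place of code of your own. Each camera call takes 0.05 s, during which the arm holds its last target. There are 200 camera calls.

## Working session

There is one attempt and no reset: what is moved stays moved. The work goes in short steps, Python scripts to look and compute and a tool call to move; the robot and the scene stay as the last step left them, time stands still between calls to the robot, and variables do not carry over. Pictures are saved under pics/ and viewed, at most 15 in all, crops included, and the job is handed in when it is done.

Besides the shell and the picture viewer there is one more tool, called after ">>>" as name(argument=value, ...), one argument or row to a line, values as JSON. apply_moves: Moves the arm, as the interface text tells. Its arguments: {"type":"object","properties":{"moves":{"type":"array"},"grip_force":{"type":"number"}},"required":["moves"]}

```bash
ls; mkdir -p pics; python3 - <<'E'
from bench import telemetry, grab_frame, calibration, r
import cv2,numpy as np
np.set_printoptions(precision=4,suppress=True)
print(telemetry.get_obs())
for n in("scene","top","wrist"):
    c=calibration(n);print(n,c)
    if n!="wrist":
        cv2.imwrite(f"pics/{n}0.png",cv2.resize(grab_frame(n),(800,600),interpolation=cv2.INTER_CUBIC))
E
```

```text
pics
{'clock': 0.0, 'joints': array([ 1.2199,  0.4778,  0.0224,  1.5565, -0.0115,  1.1093, -0.0831]), 'qvel': array([-0.0018,  0.0027,  0.0008, -0.002 ,  0.0004, -0.0006,  0.0017]), 'tau': array([ -0.    , -59.6443,   1.608 , -28.1196,   0.0124,   0.0092,
         0.    ]), 'tcp_pos': array([ 0.1621, -0.6546,  0.2303]), 'orientation': array([-3.1166, -0.3802,  0.0006]), 'contact_force': array([-0.0374, -0.2055,  0.7018]), 'moment': array([-0.0189, -0.0509, -0.0139]), 'gripper_force': 0.0, 'grip_width': 0.08518669200066809}
scene {'fx': 378.1684165353728, 'fy': 378.1684165353728, 'cx': 257.20915409770095, 'cy': 196.00146986802685, 'world_from_camera': array([[-0.5227,  0.608 , -0.5976,  1.1527],
       [ 0.8524,  0.3595, -0.3798,  0.4931],
       [-0.0161, -0.7079, -0.7061,  0.8143],
       [ 0.    ,  0.    ,  0.    ,  1.    ]])}
top {'fx': 383.45798485477724, 'fy': 383.45798485477724, 'cx': 251.97859860581264, 'cy': 191.76210826574797, 'world_from_camera': array([[ 0.0089, -0.9753,  0.2206,  0.31  ],
       [-1.    , -0.0085,  0.0026,  0.1101],
       [-0.0006, -0.2206, -0.9754,  1.1554],
       [ 0.    ,  0.    ,  0.    ,  1.    ]])}
wrist {'fx': 281.6833206421439, 'fy': 281.6833206421439, 'cx': 254.73801590653048, 'cy': 196.81203986466846, 'mount': array([[-0.0005, -0.9642, -0.2651,  0.0671],
       [ 1.    , -0.0004, -0.0003, -0.0002],
       [ 0.0002, -0.2651,  0.9642, -0.1431],
       [ 0.    ,  0.    ,  0.    ,  1.    ]])}
```

View pics/scene0.png

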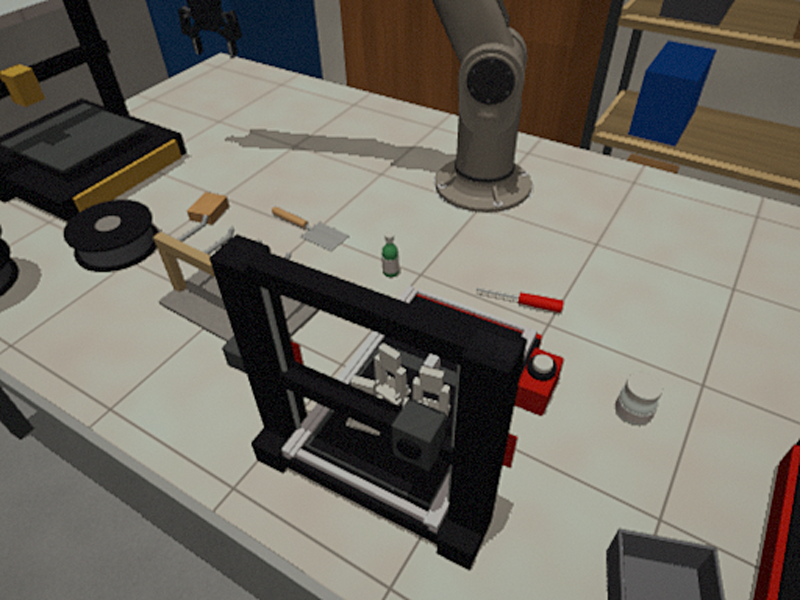

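View pics/top0.png

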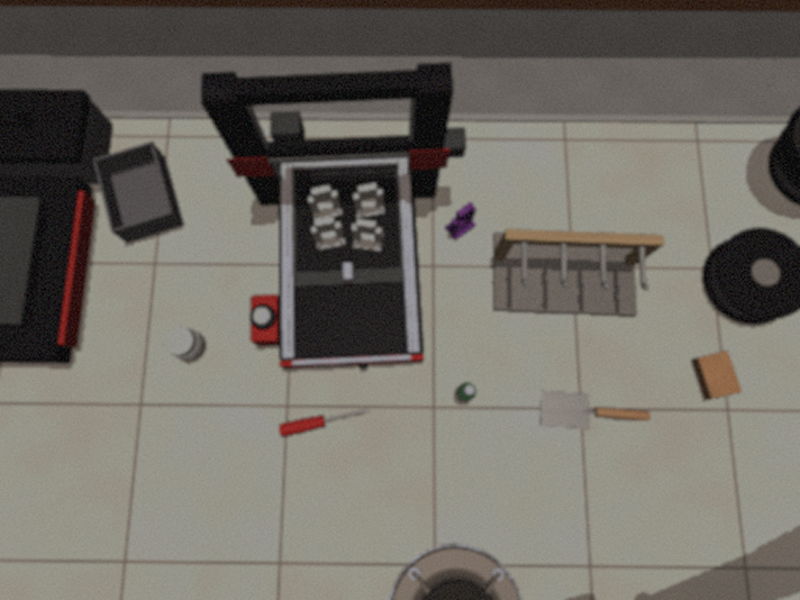

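Top view: printer on the left with front bar (350,360), lug (347,268), four white prints at (325,200), (368,197), (328,232), (367,233), button (263,315). The rack is at (570,270). The purple print look-alike at (460,220) isn't the one meant.

```bash
cat > h.py <<'E'
from bench import telemetry, grab_frame, calibration, order, silhouettes, r
import numpy as np, cv2
from scipy.spatial.transform import Rotation as R
np.set_printoptions(precision=4,suppress=True)
def cam(n,obs=None):
    c=calibration(n)
    if n=="wrist":
        o=obs or telemetry.get_obs(); T=np.eye(4); T[:3,:3]=R.from_rotvec(o["orientation"]).as_matrix(); T[:3,3]=o["tcp_pos"]
        c["world_from_camera"]=T@c["mount"]
    return c
def w(c,u,v,z):
    M=c["world_from_camera"]; d=M[:3,:3]@np.array([(u-c["cx"])/c["fx"],(v-c["cy"])/c["fy"],1])
    return M[:3,3]+d*(z-M[2,3])/d[2]
def px(c,P):
    M=c["world_from_camera"]; p=(np.atleast_2d(P)-M[:3,3])@M[:3,:3]
    return np.c_[c["fx"]*p[:,0]/p[:,2]+c["cx"],c["fy"]*p[:,1]/p[:,2]+c["cy"]]
def big(c,u,v,z): return w(c,(u+.5)/1.5625-.5,(v+.5)/1.5625-.5,z)
def goto(pos,yaw):
    """tool down, tool y axis at world angle yaw (mod pi): prints shift in tool axes (m) and turn about tool z (units of 6deg)"""
    o=telemetry.get_obs(); A=R.from_rotvec(o["orientation"]).as_matrix()
    y0=np.arctan2(A[1,1],A[0,1]); d=(yaw-y0+np.pi/2)%np.pi-np.pi/2
    print("tool y at",y0.round(3),"tilt",A[:,2].round(4),"turn z (6deg)",(-np.degrees(d)/6).round(3),"shift in tool axes now",A.T@(np.array(pos)-o["tcp_pos"]))
E
python3 - <<'E'
from h import *
c=cam("top")
B=lambda *a:big(c,*a)
print("lug",B(347,267,.082)); print("front bar L,R",B(284,362,.051),B(421,357,.051))
print("channel rear L R",B(284,165,.063),B(409,160,.063))
print("button",B(263,316,.08))
for u,v in((324,190),(369,186),(327,223),(367,224)): print("tab",B(u,v,.150))
for u,v in((526,281),(565,281),(604,283),(644,284)): print("tip",B(u,v,.145))
print("beam ends",B(506,231,.144),B(661,237,.144))
o=telemetry.get_obs();A=R.from_rotvec(o["orientation"]).as_matrix();print(A)
g=grab_frame("top");s=grab_frame("scene")
for n in("print0","plate","rack","start_top","printer"):
  for C in("top",):
    for d in silhouettes(n,C):print(n,C,d["p"],d["extent"])
cv2.imwrite("pics/c1.png",cv2.resize(g[90:240,150:430],(784,420),interpolation=cv2.INTER_CUBIC))
E
```

```text
lug [0.6147 0.2009 0.082 ]
front bar L,R [0.4404 0.3151 0.051 ] [0.4519 0.0621 0.051 ]
channel rear L R [0.8275 0.3321 0.063 ] [0.8403 0.0859 0.063 ]
button [0.5209 0.3523 0.08  ]
tab [0.7385 0.2402 0.15  ]
tab [0.7469 0.1596 0.15  ]
tab [0.676  0.2327 0.15  ]
tab [0.6747 0.1618 0.15  ]
tip [ 0.5742 -0.1167  0.145 ]
tip [ 0.5748 -0.1846  0.145 ]
tip [ 0.5718 -0.2523  0.145 ]
tip [ 0.5706 -0.3217  0.145 ]
beam ends [ 0.6659 -0.0851  0.144 ] [ 0.6571 -0.3594  0.144 ]
[[ 0.9707  0.2404 -0.0005]
 [ 0.2404 -0.9707  0.0016]
 [-0.0001 -0.0017 -1.    ]]
print0 top 0.87 [236.4, 149.3, 22.5, 21.8]
print0 top 0.78 [236.4, 130.3, 20.0, 20.6]
print0 top 0.71 [208.0, 128.8, 18.2, 25.1]
print0 top 0.6 [210.2, 149.4, 22.5, 23.8]
print0 top 0.54 [294.6, 141.4, 23.1, 19.9]
print0 top 0.24 [369.6, 173.6, 111.9, 53.2]
plate top 0.73 [223.2, 145.8, 70.3, 77.2]
rack top 0.9 [370.2, 174.3, 106.7, 58.4]
rack top 0.22 [208.4, 130.3, 22.6, 24.1]
rack top 0.19 [119.8, 218.8, 22.6, 18.2]
printer top 0.79 [213.2, 140.1, 171.5, 199.4]
printer top 0.59 [370.4, 171.4, 110.4, 52.6]
```

View pics/c1.png

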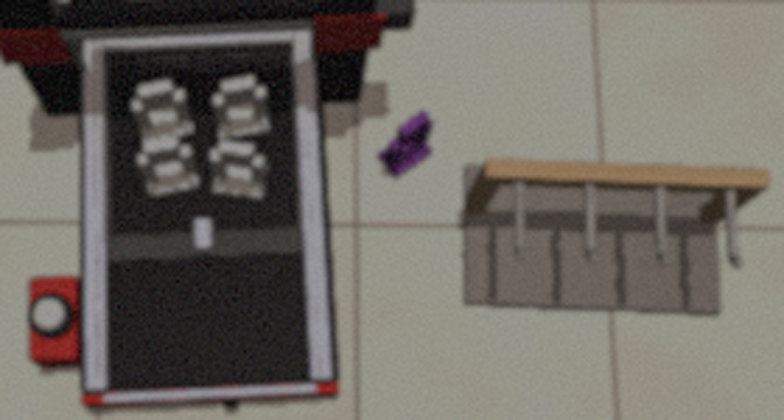

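```bash
python3 - <<'E'
from h import *
goto([.605,.200,.29],1.5708+.045)
E
```

```text
tool y at -1.328 tilt [-0.      0.0001 -1.    ] turn z (6deg) 1.888 shift in tool axes now [ 0.6353 -0.7237 -0.0587]
```

>>> apply_moves(
  moves=[
    [0, 0, 0, 0.02, -0.0226, -0.005, 1],
    [0, 0, 0, 0.02, -0.0226, -0.005, 1],
    [0, 0, 0, 0.02, -0.0226, -0.005, 1],
    [0, 0, 0, 0.02, -0.0226, -0.005, 1],
    [0, 0, 0, 0.02, -0.0226, -0.005, 1],
    [0, 0, 0, 0.02, -0.0226, -0.005, 1],
    [0, 0, 0, 0.02, -0.0226, -0.005, 1],
    [0, 0, 0, 0.02, -0.0226, -0.005, 1],
  ],
)

```text
clock: 1.12
tcp_pos: [0.2746, -0.4399, 0.2717]
orientation: [3.118, 0.38, 0.0]
contact_force: [1.0, 0.3, 0.2]
grip_width: 0.0852
gripper_force: 0.0
```

>>> apply_moves(
  moves=[
    [0, 0, 0, 0.02, -0.0226, -0.002, 1],
    [0, 0, 0, 0.02, -0.0226, -0.002, 1],
    [0, 0, 0, 0.02, -0.0226, -0.002, 1],
    [0, 0, 0, 0.02, -0.0226, -0.002, 1],
    [0, 0, 0, 0.02, -0.0226, -0.002, 1],
    [0, 0, 0, 0.02, -0.0226, -0.002, 1],
    [0, 0, 0, 0.02, -0.0226, -0.002, 1],
    [0, 0, 0, 0.02, -0.0226, -0.002, 1],
  ],
)

```text
clock: 1.78
tcp_pos: [0.3864, -0.2259, 0.2877]
orientation: [3.118, 0.38, 0.001]
contact_force: [0.1, -0.4, 0.2]
grip_width: 0.0854
gripper_force: 0.0
```

>>> apply_moves(
  moves=[
    [0, 0, 0, 0.02, -0.0226, 0, 1],
    [0, 0, 0, 0.02, -0.0226, 0, 1],
    [0, 0, 0, 0.02, -0.0226, 0, 1],
    [0, 0, 0, 0.02, -0.0226, 0, 1],
    [0, 0, 0, 0.02, -0.0226, 0, 1],
    [0, 0, 0, 0.02, -0.0226, 0, 1],
    [0, 0, 0, 0.02, -0.0226, 0, 1],
    [0, 0, 0, 0.02, -0.0226, 0, 1],
  ],
)

```text
clock: 2.45
tcp_pos: [0.4983, -0.012, 0.2876]
orientation: [3.118, 0.38, 0.001]
contact_force: [0.8, -0.6, 0.0]
grip_width: 0.0852
gripper_force: 0.0
```

>>> apply_moves(
  moves=[
    [0, 0, 0, 0.02, -0.0226, 0, 1],
    [0, 0, 0, 0.02, -0.0226, 0, 1],
    [0, 0, 0, 0.02, -0.0226, 0, 1],
    [0, 0, 0, 0.02, -0.0226, 0, 1],
    [0, 0, 0, 0.02, -0.0226, 0, 1],
    [0, 0, 0, 0.02, -0.0226, 0, 1],
    [0, 0, 0.95, 0.02, -0.0226, 0, 1],
    [0, 0, 0.95, 0, 0, 0, 1],
  ],
)

```text
clock: 3.12
tcp_pos: [0.5964, 0.1806, 0.2871]
orientation: [-3.136, -0.072, -0.001]
contact_force: [-1.5, 0.6, -0.0]
grip_width: 0.0852
gripper_force: 0.0
```

```bash
python3 - <<'E'
from h import *
o=telemetry.get_obs();print(o["tcp_pos"],o["joints"],o["contact_force"],o["clock"])
g=grab_frame("wrist");cv2.imwrite("pics/w1.png",cv2.resize(g,(800,600),interpolation=cv2.INTER_CUBIC))
import pickle;pickle.dump(o,open("o1.pkl","wb"))
goto([.605,.200,.29],1.5708+.045)
E
```

```text
[0.5964 0.1806 0.2871] [ 0.0004  0.3951 -0.5263  1.5932  0.2042  1.207  -2.0899] [-1.4997  0.5605 -0.023 ] 3.1167
tool y at -1.533 tilt [-0.0004  0.0024 -1.    ] turn z (6deg) -0.067 shift in tool axes now [ 0.01   -0.0218 -0.0029]
```

View pics/w1.png

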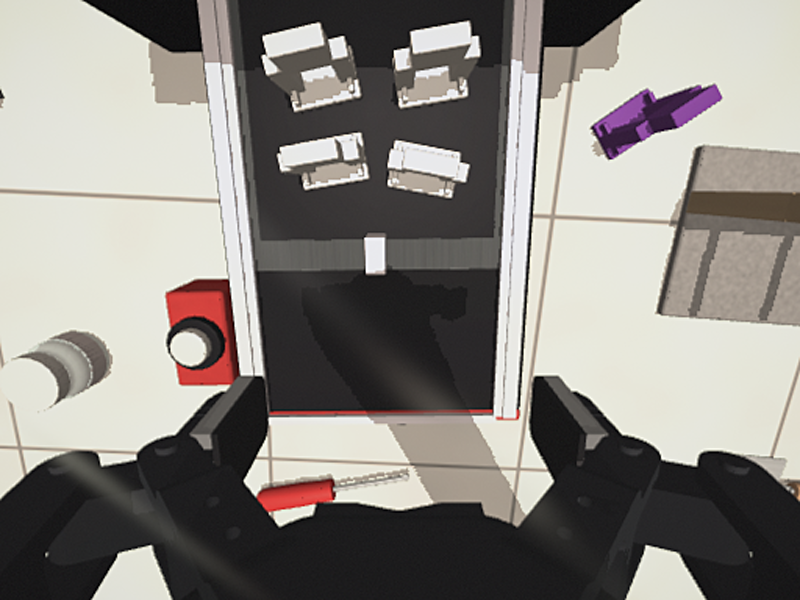

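```bash
python3 - <<'E'
from h import *
import pickle
c=cam("wrist",pickle.load(open("o1.pkl","rb"))); t=cam("top")
B=lambda *a:big(c,*a)
for n,u,v,z in(("lugfl",366,263,.082),("lugfr",385,262,.082),("lugrl",366,235,.082),("lugrr",384,235,.082)):print(n,B(u,v,z))
print("lane L",B(270,410,.063),B(243,215,.063),"R",B(497,408,.063),B(499,215,.063), "outer R",B(519,405,.063),B(528,215,.063))
for n,q in (("TL",[(262,41),(320,25),(329,48),(266,66)]),("TR",[(413,37),(469,21),(474,38),(411,55)]),("BL",[(279,152),(334,142),(336,155),(279,166)]),("BR",[(392,142),(463,163),(466,171),(390,155)])):
    print(n,[B(u,v,.15)[:2].round(4).tolist() for u,v in q])
# button triangulate
def ray(c,u,v):
    p=w(c,u,v,0); o=c["world_from_camera"][:3,3]; d=p-o; return o,d/np.linalg.norm(d)
f=lambda u,v:((u+.5)/1.5625-.5,(v+.5)/1.5625-.5)
o1,d1=ray(c,*f(190,346)); o2,d2=ray(t,*f(263,316.5))
s=np.linalg.lstsq(np.c_[d1,-d2],o2-o1,rcond=None)[0];print("button",o1+s[0]*d1,o2+s[1]*d2)
E
```

```text
lugfl [0.6036 0.208  0.082 ]
lugfr [0.6051 0.1929 0.082 ]
lugrl [0.6258 0.2086 0.082 ]
lugrr [0.6264 0.1945 0.082 ]
lane L [0.459  0.2946 0.063 ] [0.6354 0.3111 0.063 ] R [0.4711 0.0852 0.063 ] [0.6449 0.1018 0.063 ] outer R [0.4751 0.0653 0.063 ] [0.646  0.0782 0.063 ]
TL [[0.7394, 0.2653], [0.7489, 0.2325], [0.7376, 0.2274], [0.7267, 0.2635]]
TR [[0.7452, 0.18], [0.7545, 0.1491], [0.7462, 0.1455], [0.7361, 0.1806]]
BL [[0.6803, 0.2573], [0.6874, 0.2242], [0.6801, 0.2229], [0.6722, 0.2575]]
BR [[0.689, 0.1895], [0.679, 0.1461], [0.6745, 0.1439], [0.6816, 0.1904]]
button [0.5232 0.3581 0.0744] [0.5213 0.3539 0.073 ]
```

```bash
python3 - <<'E'
from h import *
goto([.610,.2005,.058],1.5708+.05)
E
```

```text
tool y at -1.533 tilt [-0.0004  0.0024 -1.    ] turn z (6deg) -0.115 shift in tool axes now [ 0.0151 -0.0216  0.2291]
```

>>> apply_moves(
  moves=[
    [0, 0, -0.115, 0.0075, -0.0108, 0.02, 1],
    [0, 0, 0, 0.0075, -0.0108, 0.02, 1],
    [0, 0, 0, 0, 0, 0.035, 1],
    [0, 0, 0, 0, 0, 0.035, 1],
    [0, 0, 0, 0, 0, 0.035, 1],
    [0, 0, 0, 0, 0, 0.03, 1],
    [0, 0, 0, 0, 0, 0.02, 0.5],
    [0, 0, 0, 0, 0, 0, 0.5],
  ],
)

```text
clock: 3.83
tcp_pos: [0.6066, 0.1935, 0.0875]
orientation: [3.137, 0.089, -0.012]
contact_force: [-1.2, -0.6, -0.3]
grip_width: 0.0645
gripper_force: 0.0
```

```bash
python3 - <<'E'
from h import *
o=telemetry.get_obs();c=cam("wrist",o);print(o["tcp_pos"])
g=grab_frame("wrist");cv2.imwrite("pics/w2.png",cv2.resize(g,(800,600),interpolation=cv2.INTER_CUBIC))
goto([.610,.2005,.058],1.5708+.05)
E
```

```text
[0.6066 0.1935 0.0875]
tool y at -1.514 tilt [-0.0043 -0.0022 -1.    ] turn z (6deg) 0.063 shift in tool axes now [ 0.0024 -0.006   0.0323]
```

View pics/w2.png

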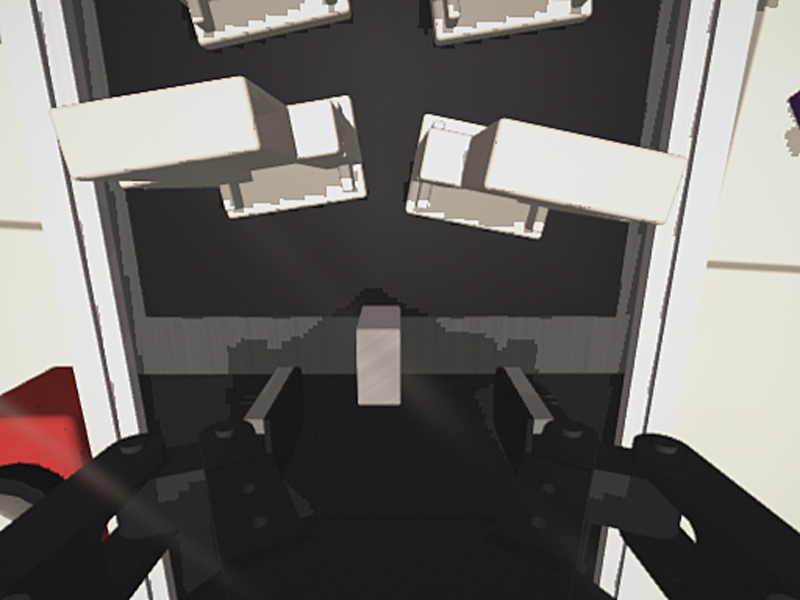

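```bash
python3 - <<'E'
from h import *
o=telemetry.get_obs();c=cam("wrist",o)
for u,v in((357,404),(401,404),(358,328),(400,328)):print(big(c,u,v,.082))
L=[big(c,a,b,.063) for a,b in((118,372),(62,0),(640,372),(708,0))];print(L)
lug=big(c,379,366,.082)
print(lug);goto([lug[0]-.003,lug[1],.058],1.5708+.05)
for n,q in (("BL",[(52,112),(245,77),(260,152),(75,180)]),("BR",[(503,119),(686,155),(665,222),(484,190)])):
    print(n,[big(c,u,v,.15)[:2].round(4).tolist() for u,v in q])
E
```

```text
[0.5947 0.2097 0.082 ]
[0.5957 0.193  0.082 ]
[0.6251 0.2102 0.082 ]
[0.6259 0.1951 0.082 ]
[array([0.5938, 0.3112, 0.063 ]), array([0.7289, 0.3144, 0.063 ]), array([0.6059, 0.0932, 0.063 ]), array([0.7412, 0.0979, 0.063 ])]
[0.6107 0.202  0.082 ]
tool y at -1.514 tilt [-0.0043 -0.0022 -1.    ] turn z (6deg) 0.063 shift in tool axes now [ 0.0002 -0.0076  0.0323]
BL [[0.6844, 0.2595], [0.6919, 0.2258], [0.6799, 0.2236], [0.6732, 0.2571]]
BR [[0.6877, 0.1809], [0.6836, 0.1475], [0.6718, 0.1487], [0.6756, 0.183]]
```

>>> apply_moves(
  moves=[
    [0, 0, 0.06, 0, -0.004, 0.008, 0.3],
    [0, 0, 0, 0, -0.0036, 0.008, 0.3],
    [0, 0, 0, 0, 0, 0.008, 0.3],
    [0, 0, 0, 0, 0, 0.006, 0.3],
    [0, 0, 0, 0, 0, 0, 0.3],
    [0, 0, 0, 0, 0, 0, 0.3],
    [0, 0, 0, 0, 0, 0, 0.3],
    [0, 0, 0, 0, 0, 0, 0.3],
  ],
)

```text
clock: 4.55
tcp_pos: [0.6095, 0.2038, 0.0628]
orientation: [-3.14, -0.078, -0.001]
contact_force: [-0.2, 0.8, 0.9]
grip_width: 0.0555
gripper_force: 0.0
```

>>> apply_moves(
  moves=[
    [0, 0, 0, 0, 0, 0, 0],
    [0, 0, 0, 0, 0, 0, -0.3],
    [0, 0, 0, 0, 0, 0, -0.6],
    [0, 0, 0, 0, 0, 0, -1],
    [0, 0, 0, 0, 0, 0, -1],
    [0, 0, 0, 0, 0, 0, -1],
    [0, 0, 0, 0, 0, 0, -1],
    [0, 0, 0, 0, 0, 0, -1],
  ],
  grip_force=50,
)

```text
clock: 5.22
tcp_pos: [0.6095, 0.2028, 0.0627]
orientation: [3.139, 0.076, 0.0]
contact_force: [-0.8, -3.3, 5.6]
grip_width: 0.0151
gripper_force: 50.8
```

```bash
python3 - <<'E'
from h import *
o=telemetry.get_obs();print(o["tcp_pos"],o["contact_force"],o["moment"],o["grip_width"],o["gripper_force"])
goto(o["tcp_pos"]-np.array([.147*np.cos(.05),.147*np.sin(.05),0]),1.5708+.05)
E
```

```text
[0.6095 0.2028 0.0627] [-0.8344 -3.3291  5.6496] [-0.7657  0.2677 -0.0229] 0.015053364007106655 50.752766132354736
tool y at -1.522 tilt [ 0.0002 -0.0014 -1.    ] turn z (6deg) -0.012 shift in tool axes now [-0.147   0.0002 -0.    ]
```

>>> apply_moves(
  moves=[
    [0, 0, 0, -0.002, 0, 0, -1],
    [0, 0, 0, -0.005, 0, 0, -1],
    [0, 0, 0, -0.007, 0, 0, -1],
    [0, 0, 0, -0.007, 0, 0, -1],
    [0, 0, 0, -0.007, 0, 0, -1],
    [0, 0, 0, -0.007, 0, 0, -1],
    [0, 0, 0, -0.007, 0, 0, -1],
    [0, 0, 0, -0.007, 0, 0, -1],
  ],
)

```text
clock: 5.88
tcp_pos: [0.5619, 0.2016, 0.0628]
orientation: [-3.139, -0.077, -0.006]
contact_force: [5.7, -1.1, -1.8]
grip_width: 0.0149
gripper_force: 49.9
```

>>> apply_moves(
  moves=[
    [0, 0, 0, -0.007, 0, 0, -1],
    [0, 0, 0, -0.007, 0, 0, -1],
    [0, 0, 0, -0.007, 0, 0, -1],
    [0, 0, 0, -0.007, 0, 0, -1],
    [0, 0, 0, -0.007, 0, 0, -1],
    [0, 0, 0, -0.006, 0, 0, -1],
    [0, 0, 0, -0.004, 0, 0, -1],
    [0, 0, 0, -0.002, 0, 0, -1],
  ],
)

```text
clock: 6.55
tcp_pos: [0.5148, 0.199, 0.0627]
orientation: [-3.14, -0.077, -0.005]
contact_force: [6.3, -1.3, -2.2]
grip_width: 0.0147
gripper_force: 49.8
```

```bash
python3 - <<'E'
from h import *
o=telemetry.get_obs();print(o["tcp_pos"],o["contact_force"],o["moment"],o["grip_width"],o["gripper_force"])
g=grab_frame("top");cv2.imwrite("pics/t2.png",cv2.resize(g[90:240,150:430],(784,420),interpolation=cv2.INTER_CUBIC))
E
```

```text
[0.5148 0.199  0.0627] [ 6.3025 -1.344  -2.2047] [-0.3904 -1.2167 -0.0982] 0.014698862421922424 49.82410490512848
```

View pics/t2.png

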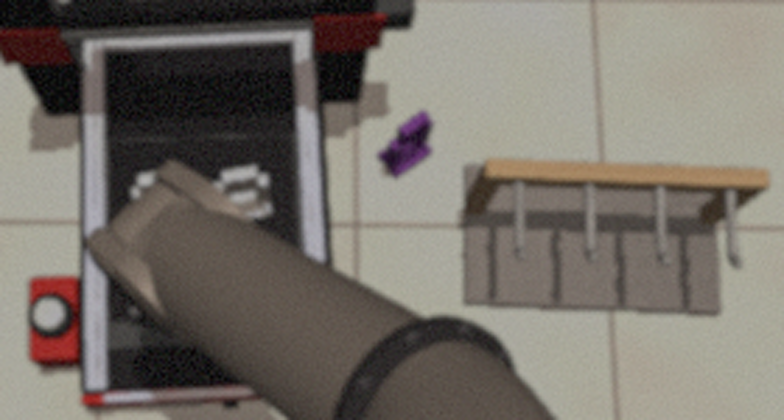

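The plate with its prints is coming out upright (arm hides part). About 50 mm remain.

>>> apply_moves(
  moves=[
    [0, 0, 0, -0.005, 0, 0, -1],
    [0, 0, 0, -0.007, 0, 0, -1],
    [0, 0, 0, -0.007, 0, 0, -1],
    [0, 0, 0, -0.007, 0, 0, -1],
    [0, 0, 0, -0.006, 0, 0, -1],
    [0, 0, 0, -0.005, 0, 0, -1],
    [0, 0, 0, -0.004, 0, 0, -1],
    [0, 0, 0, -0.002, 0, 0, -1],
  ],
)

```text
clock: 7.27
tcp_pos: [0.472, 0.1965, 0.0627]
orientation: [-3.14, -0.076, -0.005]
contact_force: [6.6, -2.5, -2.6]
grip_width: 0.0149
gripper_force: 49.8
```

>>> apply_moves(
  moves=[
    [0, 0, 0, -0.002, 0, 0, -1],
    [0, 0, 0, -0.002, 0, 0, -1],
    [0, 0, 0, -0.002, 0, 0, -1],
    [0, 0, 0, -0.001, 0, 0, -1],
    [0, 0, 0, 0, 0, 0, -1],
    [0, 0, 0, 0, 0, 0, -1],
    [0, 0, 0, 0, 0, 0, -1],
    [0, 0, 0, 0, 0, 0, -1],
  ],
)

```text
clock: 7.93
tcp_pos: [0.4678, 0.1965, 0.0628]
orientation: [-3.139, -0.077, -0.011]
contact_force: [14.3, -1.3, -9.7]
grip_width: 0.015
gripper_force: 49.5
```

>>> apply_moves(
  moves=[
    [0, 0, 0, -0.002, 0, 0, -1],
    [0, 0, 0, -0.002, 0, 0, -1],
    [0, 0, 0, 0, 0, 0, -1],
    [0, 0, 0, 0, 0, 0, -1],
    [0, 0, 0, 0, 0, 0, -1],
    [0, 0, 0, 0, 0, 0, -1],
    [0, 0, 0, 0, 0, 0, -1],
    [0, 0, 0, 0, 0, 0, -1],
  ],
)

```text
clock: 8.6
tcp_pos: [0.4674, 0.1965, 0.063]
orientation: [-3.136, -0.075, -0.02]
contact_force: [25.5, -0.7, -21.0]
grip_width: 0.0144
gripper_force: 50.1
```

>>> apply_moves(
  moves=[
    [0, 0, 0, 0.002, 0, 0, -1],
    [0, 0, 0, 0.003, 0, 0, -1],
    [0, 0, 0, 0, 0, 0, -1],
    [0, 0, 0, 0, 0, 0, 0],
    [0, 0, 0, 0, 0, 0, 0],
    [0, 0, 0, 0, 0, 0, 0.2],
    [0, 0, 0, 0, 0, 0, 0.3],
    [0, 0, 0, 0, 0, 0, 0.3],
  ],
)

```text
clock: 9.27
tcp_pos: [0.4639, 0.1969, 0.0622]
orientation: [-3.14, -0.079, 0.001]
contact_force: [0.5, -0.2, 0.5]
grip_width: 0.0556
gripper_force: 0.0
```

>>> apply_moves(
  moves=[
    [0, 0, 0, 0, 0, -0.01, 0.3],
    [0, 0, 0, 0, 0, -0.02, 0.3],
    [0, 0, 0, 0, 0, -0.04, 0.3],
    [0, 0, 0, 0, 0, -0.04, 0.3],
    [0, 0, 0, 0, 0, -0.04, 0.3],
    [0, 0, 0, 0, 0, -0.04, 0.3],
    [0, 0, 0, 0, 0, -0.04, 0.3],
    [0, 0, 0, 0, 0, 0, 0.3],
  ],
)

```text
clock: 9.93
tcp_pos: [0.4673, 0.1993, 0.3011]
orientation: [-3.136, -0.079, -0.02]
contact_force: [1.2, 0.8, -0.6]
grip_width: 0.0555
gripper_force: 0.0
```

```bash
python3 - <<'E'
from h import *
import pickle
o=telemetry.get_obs();print(o["tcp_pos"],o["joints"],o["contact_force"]);pickle.dump(o,open("o3.pkl","wb"))
g=grab_frame("wrist");np.save("w3.npy",g);cv2.imwrite("pics/w3.png",cv2.resize(g,(800,600),interpolation=cv2.INTER_CUBIC))
E
```

```text
[0.4673 0.1993 0.3011] [-0.0006  0.1768 -0.5915  1.8376  0.1108  1.1456 -2.15  ] [ 1.1851  0.8136 -0.585 ]
```

View pics/w3.png

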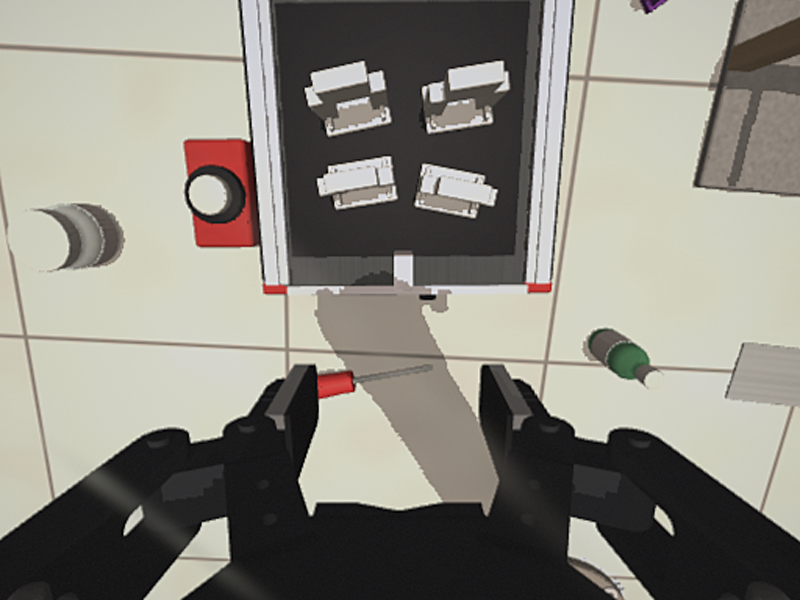

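Wrist view: plate at the front stop, prints standing at (348,95), (465,92), (360,185), (457,190), button (212,195), and the rack's left edge at right. Now fit print poses by model silhouettes.

```bash
cat >> h.py <<'E'
from scipy.optimize import minimize
def box(x0,x1,y0,y1,z0,z1): return np.array([[x,y,z] for x in(x0,x1) for y in(y0,y1) for z in(z0,z1)])
PRINT=[box(-18,18,-27,27,0,8),box(-6,6,-27,-14,8,58),box(-6,6,14,27,8,58),box(-6,6,-27,27,58,70),box(-6,6,-17,17,70,100)]
def render(c,x,y,yaw,z,shape,parts=PRINT,s=4):
    m=np.zeros((shape[0]*s,shape[1]*s),np.uint8); cs,sn=np.cos(yaw),np.sin(yaw)
    for b in parts:
        b=b/1000; P=np.c_[x+cs*b[:,0]-sn*b[:,1],y+sn*b[:,0]+cs*b[:,1],z+b[:,2]]
        cv2.fillConvexPoly(m,cv2.convexHull(((px(c,P)+.5)*s-.5).astype(np.float32)).round().astype(np.int32),1)
    return cv2.resize(m.astype(np.float32),shape[::-1],interpolation=cv2.INTER_AREA)
def fit(c,mask,x0,z=.05,parts=PRINT):
    M=mask.astype(np.float32)
    def f(p):
        m=render(c,p[0],p[1],p[2]/5,z,M.shape,parts); return 1-np.minimum(m,M).sum()/np.maximum(m,M).sum()
    best=min((minimize(f,[x0[0],x0[1],a/1],method="Nelder-Mead",options=dict(initial_simplex=np.array([x0[0],x0[1],a])+np.array([[0,0,0],[.015,0,0],[0,.015,0],[0,0,.6]]),xatol=2e-4,fatol=1e-4)) for a in(-.5,.5)),key=lambda q:q.fun)
    return best.x[0],best.x[1],best.x[2]/5,1-best.fun
def prints(camname="wrist"):
    o=telemetry.get_obs(); grab_frame(camname); c=cam(camname,o); out=[]
    for d in silhouettes("print0",camname):
        if d["p"]<.3: continue
        e=d["extent"]; x0=w(c,e[0],e[1],.09)
        q=fit(c,d["mask"],x0); out.append(q); print("p",d["p"],np.round(e),"xy yaw iou",np.round(q,4))
    return out
E
python3 - <<'E'
from h import *
prints("wrist"); prints("top")
E
```

```text
p 0.93 [296.  58.  56.  50.] xy yaw iou [0.6039 0.16   0.1999 0.9602]
p 0.89 [291. 123.  50.  30.] xy yaw iou [ 0.5369  0.1617 -0.1554  0.8934]
p 0.7 [220.  63.  56.  52.] xy yaw iou [0.599  0.2435 0.2289 0.9603]
p 0.62 [226. 115.  52.  30.] xy yaw iou [0.5392 0.2354 0.2063 0.957 ]
p 0.78 [296. 141.  22.  23.] xy yaw iou [ 0.7082 -0.0121  0.7321  0.8351]
```

>>> apply_moves(
  moves=[
    [0, 0, 0.5, 0, 0, 0, 0.3],
    [0, 0, 1, 0, 0, 0, 0.3],
    [0, 0, 1, 0, 0, 0, 0.3],
    [0, 0, 1, 0, 0, 0, 0.3],
    [0, 0, 1, 0, 0, 0, 0.3],
    [0, 0, 1, 0, 0, 0, 0.3],
    [0, 0, 1, 0, 0, 0, 0.3],
    [0, 0, 0.5, 0, 0, 0, 0.3],
  ],
)

```text
clock: 10.85
tcp_pos: [0.4635, 0.1962, 0.2906]
orientation: [2.955, -1.059, -0.004]
contact_force: [-0.1, -0.2, 0.7]
grip_width: 0.0554
gripper_force: 0.0
```

```bash
python3 - <<'E'
from h import *
o=telemetry.get_obs();print(o["joints"])
goto([.537,.1617,.25],-.15)
E
```

```text
[-0.0764  0.1768 -0.5035  1.8547  0.0927  1.1367 -2.872 ]
tool y at -2.259 tilt [-0.0034 -0.0011 -1.    ] turn z (6deg) 9.858 shift in tool axes now [ 0.0788 -0.0202  0.0404]
```

>>> apply_moves(
  moves=[
    [0, 0, -1, 0, 0, 0, 0.3],
    [0, 0, -1, 0, 0, 0, 0.3],
    [0, 0, -1, 0, 0, 0, 0.3],
    [0, 0, -1, 0, 0, 0, 0.3],
    [0, 0, -1, 0, 0, 0, 0.3],
    [0, 0, -1, 0, 0, 0, 0.3],
    [0, 0, -1, 0, 0, 0, 0.3],
    [0, 0, -1, 0, 0, 0, 0.3],
  ],
)

```text
clock: 11.52
tcp_pos: [0.4635, 0.1962, 0.2906]
orientation: [3.131, 0.251, -0.005]
contact_force: [-0.8, 0.6, 0.1]
grip_width: 0.0557
gripper_force: 0.0
```

>>> apply_moves(
  moves=[
    [0, 0, -1, 0, 0, 0, 0.3],
    [0, 0, -1, 0, 0, 0, 0.3],
    [0, 0, -1, 0, 0, 0, 0.3],
    [0, 0, -1, 0, 0, 0, 0.3],
    [0, 0, -1, 0, 0, 0, 0.3],
    [0, 0, -1, 0, 0, 0, 0.3],
    [0, 0, -1, 0, 0, 0, 0.3],
    [0, 0, -1, 0, 0, 0, 0.3],
  ],
)

```text
clock: 12.18
tcp_pos: [0.4635, 0.1963, 0.2906]
orientation: [-2.758, -1.503, 0.005]
contact_force: [-0.2, -0.4, -0.7]
grip_width: 0.0554
gripper_force: 0.0
```

>>> apply_moves(
  moves=[
    [0, 0, -1, 0, 0, 0, 0.3],
    [0, 0, -1, 0, 0, 0, 0.3],
    [0, 0, -1, 0, 0, 0, 0.3],
    [0, 0, -1, 0, 0, 0, 0.3],
    [0, 0, 0, 0, 0, 0, 0.3],
    [0, 0, 0, 0, 0, 0, 0.3],
    [0, 0, 0, 0, 0, 0, 0.3],
    [0, 0, 0, 0, 0, 0, 0.3],
  ],
)

```text
clock: 12.85
tcp_pos: [0.4641, 0.1965, 0.2919]
orientation: [-2.393, -2.034, 0.001]
contact_force: [0.2, 0.2, 0.0]
grip_width: 0.0557
gripper_force: 0.0
```

```bash
python3 - <<'E'
from h import *
o=telemetry.get_obs();print(o["joints"],o["tcp_pos"])
prints()
goto([.537,.1617,.25],-.15)
E
```

```text
[ 0.1447  0.214  -0.7636  1.8408  0.1612  1.1508 -0.8355] [0.4641 0.1965 0.2919]
p 0.75 [316. 195.  38.  53.] xy yaw iou [ 0.5358  0.1611 -0.1414  0.9617]
p 0.64 [371. 187.  60.  58.] xy yaw iou [0.6036 0.1601 0.2058 0.969 ]
p 0.58 [309. 134.  43.  50.] xy yaw iou [0.5389 0.2349 0.1897 0.9473]
p 0.5 [366. 118.  61.  50.] xy yaw iou [0.5984 0.2434 0.2572 0.9644]
tool y at -0.161 tilt [-0.0002 -0.0001 -1.    ] turn z (6deg) -0.105 shift in tool axes now [-0.0228  0.0774  0.0421]
```

>>> apply_moves(
  moves=[
    [0, 0, 0, -0.006, 0.019, 0.01, 0.3],
    [0, 0, 0, -0.006, 0.019, 0.01, 0.3],
    [0, 0, 0, -0.006, 0.019, 0.01, 0.3],
    [0, 0, 0, -0.0052, 0.0196, 0.01, 0.3],
    [0, 0, -0.2, 0, 0, 0.01, 0.3],
    [0, 0, 0, 0, 0, 0.01, 0.3],
    [0, 0, 0, 0, 0, 0.01, 0.3],
    [0, 0, 0, 0, 0, 0, 0.3],
  ],
)

```text
clock: 13.62
tcp_pos: [0.5343, 0.1617, 0.2202]
orientation: [-2.368, -2.062, 0.005]
contact_force: [-0.2, -0.5, 0.0]
grip_width: 0.0557
gripper_force: 0.0
```

```bash
python3 - <<'E'
from h import *
o=telemetry.get_obs();print(o["joints"],o["tcp_pos"])
prints()
goto([.536,.1613,.118],-.142)
E
```

```text
[ 0.152   0.3822 -0.7006  1.8108  0.2793  1.0535 -0.7917] [0.5343 0.1617 0.2202]
p 0.88 [249. 111.  47.  69.] xy yaw iou [0.5392 0.235  0.2157 0.9527]
p 0.72 [259. 195.  30.  67.] xy yaw iou [ 0.5359  0.161  -0.1492  0.9605]
p 0.62 [405. 269.  39.  20.] xy yaw iou [0.6938 0.0246 0.6527 0.1473]
p 0.55 [311.  92.  61.  73.] xy yaw iou [0.5982 0.2433 0.2571 0.9367]
tool y at -0.138 tilt [-0.0006 -0.0001 -1.    ] turn z (6deg) 0.041 shift in tool axes now [-0.0008  0.0007  0.1043]
```

Descend, grip, lift.

>>> apply_moves(
  moves=[
    [0, 0, 0.05, -0.0006, 0.001, 0.012, 0.3],
    [0, 0, 0, 0, 0, 0.02, 0.3],
    [0, 0, 0, 0, 0, 0.02, 0.3],
    [0, 0, 0, 0, 0, 0.02, 0.3],
    [0, 0, 0, 0, 0, 0.015, 0.3],
    [0, 0, 0, 0, 0, 0.012, 0.3],
    [0, 0, 0, 0, 0, 0.005, 0.3],
    [0, 0, 0, 0, 0, 0, 0.3],
  ],
)

```text
clock: 14.38
tcp_pos: [0.5366, 0.1607, 0.1173]
orientation: [-2.375, -2.055, 0.002]
contact_force: [0.9, 0.7, 0.0]
grip_width: 0.0556
gripper_force: 0.0
```

>>> apply_moves(
  moves=[
    [0, 0, 0, 0, 0, 0, 0],
    [0, 0, 0, 0, 0, 0, -0.3],
    [0, 0, 0, 0, 0, 0, -0.6],
    [0, 0, 0, 0, 0, 0, -1],
    [0, 0, 0, 0, 0, 0, -1],
    [0, 0, 0, 0, 0, 0, -1],
    [0, 0, 0, 0, 0, 0, -1],
    [0, 0, 0, 0, 0, 0, -1],
  ],
  grip_force=30,
)

```text
clock: 15.05
tcp_pos: [0.5377, 0.161, 0.1191]
orientation: [2.375, 2.055, 0.002]
contact_force: [-1.3, -1.1, 6.5]
grip_width: 0.0114
gripper_force: 35.9
```

>>> apply_moves(
  moves=[
    [0, 0, 0, 0, 0, -0.005, -1],
    [0, 0, 0, 0, 0, -0.01, -1],
    [0, 0, 0, 0, 0, -0.02, -1],
    [0, 0, 0, 0, 0, -0.03, -1],
    [0, 0, 0, 0, 0, -0.03, -1],
    [0, 0, 0, 0, 0, -0.02, -1],
    [0, 0, 0, 0, 0, -0.01, -1],
    [0, 0, 0, 0, 0, 0, -1],
  ],
)

```text
clock: 15.72
tcp_pos: [0.5383, 0.1614, 0.246]
orientation: [2.374, 2.054, 0.006]
contact_force: [-0.4, 0.2, -1.4]
grip_width: 0.0114
gripper_force: 35.0
```

```bash
python3 - <<'E'
from h import *
o=telemetry.get_obs();print(o["tcp_pos"],o["contact_force"],o["moment"],o["grip_width"],o["gripper_force"])
g=grab_frame("wrist");cv2.imwrite("pics/w4.png",cv2.resize(g,(800,600),interpolation=cv2.INTER_CUBIC))
goto([.50,-.20,.28],-.018)
E
```

```text
[0.5383 0.1614 0.246 ] [-0.4277  0.1626 -1.4093] [ 0.0778 -0.0535 -0.0061] 0.011426640654693147 35.04103481769562
tool y at -0.144 tilt [ 0.0017  0.0001 -1.    ] turn z (6deg) -1.207 shift in tool axes now [-0.3624  0.0149 -0.0361]
```

View pics/w4.png

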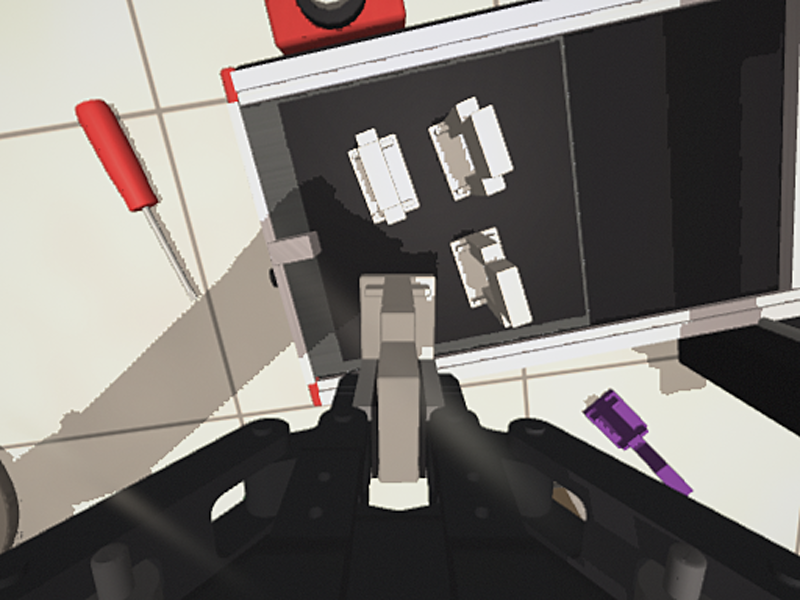

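Print held upright between the pads; three others still stand on the plate. Go to the rack.

>>> apply_moves(
  moves=[
    [0, 0, -0.6, -0.01, 0, -0.01, -1],
    [0, 0, -0.6, -0.02, 0, -0.01, -1],
    [0, 0, 0, -0.025, -0.001, -0.01, -1],
    [0, 0, 0, -0.03, -0.002, -0.006, -1],
    [0, 0, 0, -0.03, -0.002, 0, -1],
    [0, 0, 0, -0.03, -0.002, 0, -1],
    [0, 0, 0, -0.03, -0.002, 0, -1],
    [0, 0, 0, -0.03, -0.002, 0, -1],
  ],
)

```text
clock: 16.43
tcp_pos: [0.5184, -0.0455, 0.2773]
orientation: [-2.24, -2.199, 0.003]
contact_force: [0.5, -1.0, -0.8]
grip_width: 0.0114
gripper_force: 34.9
```

>>> apply_moves(
  moves=[
    [0, 0, 0, -0.03, -0.002, 0, -1],
    [0, 0, 0, -0.03, -0.002, 0, -1],
    [0, 0, 0, -0.03, -0.002, 0, -1],
    [0, 0, 0, -0.03, -0.002, 0, -1],
    [0, 0, 0, -0.02, -0.002, 0, -1],
    [0, 0, 0, -0.02, 0, 0, -1],
    [0, 0, 0, 0, 0, 0, -1],
    [0, 0, 0, 0, 0, 0, -1],
  ],
)

```text
clock: 17.1
tcp_pos: [0.5056, -0.2047, 0.2772]
orientation: [-2.242, -2.195, 0.002]
contact_force: [-1.2, 0.1, -1.2]
grip_width: 0.0116
gripper_force: 35.0
```

```bash
python3 - <<'E'
from h import *
import pickle
o=telemetry.get_obs();print(o["tcp_pos"],o["joints"]);pickle.dump(o,open("o5.pkl","wb"))
g=grab_frame("wrist");cv2.imwrite("pics/w5.png",cv2.resize(g,(800,600),interpolation=cv2.INTER_CUBIC))
goto([.50,-.30,.28],-.018)
for d in silhouettes("rack","wrist"):print(d["p"],d["extent"])
E
```

```text
[ 0.5056 -0.2047  0.2772] [ 0.7519  0.2767 -0.5798  1.7785  0.1647  1.1387  0.0984]
tool y at -0.019 tilt [-0.0026  0.0016 -1.    ] turn z (6deg) -0.009 shift in tool axes now [-0.0969 -0.0043 -0.0026]
0.57 [361.5, 174.5, 159.3, 241.8]
```

View pics/w5.png

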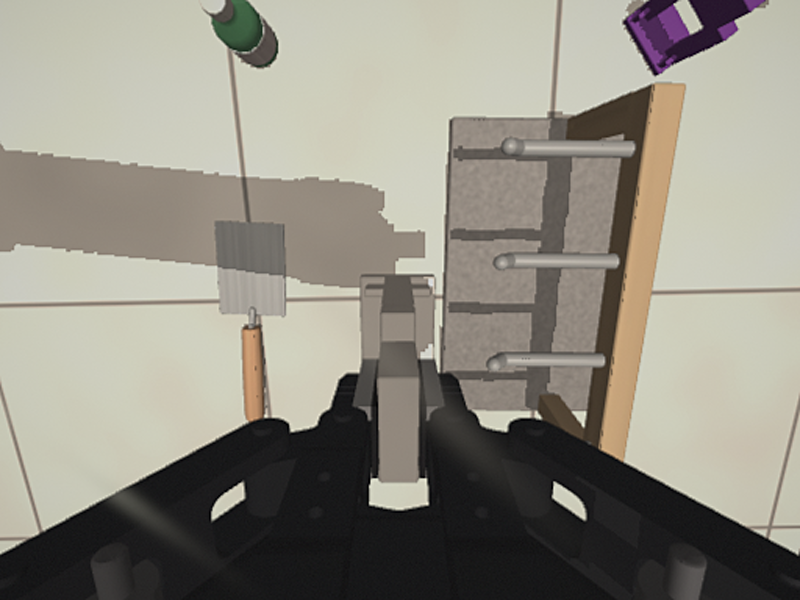

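```bash
python3 - <<'E'
from h import *
import pickle
c=cam("wrist",pickle.load(open("o5.pkl","rb")))
W=[]
for n,t,a,b in((3,(511,145),(540,148),(631,149)),(2,(501,262),(530,261.5),(615,261.5)),(1,(494,363),(523,360.5),(601,361))):
    A,Bb,T=big(c,*a,.130),big(c,*b,.130),big(c,*t,.145); print(n,A[:2],Bb[:2],"tip",T[:2],"yaw",np.arctan2(*(Bb-A)[1::-1])); W.append((A,Bb,T))
y=[70*k/1000-.105 for k in(3,2,1)]
from scipy.optimize import least_squares
def f(p):
    x0,y0,a=p; u=np.array([np.cos(a),np.sin(a)]); v=np.array([-u[1],u[0]]); e=[]
    for yy,(A,Bb,T) in zip(y,W):
        for P in(A,Bb,T): e.append((P[:2]-[x0,y0])@v-yy)
        e.append((T[:2]-[x0,y0])@u+.138); e.append(((Bb[:2]-[x0,y0])@u+.060)*.5)
    return e
s=least_squares(f,[.7,-.22,0]);print(s.x,s.fun)
x0,y0,a=s.x
for k in range(4):
    for xx in(-.165,-.098):print(k,xx,x0+np.cos(a)*xx-np.sin(a)*(.07*k-.105),y0+np.sin(a)*xx+np.cos(a)*(.07*k-.105))
E
```

```text
3 [ 0.595  -0.1158] [ 0.6515 -0.1176] tip [ 0.5734 -0.1149] yaw -0.03238623745212311
2 [ 0.5929 -0.1869] [ 0.6492 -0.188 ] tip [ 0.5702 -0.1842] yaw -0.021132293563243972
1 [ 0.592  -0.2573] [ 0.647  -0.2588] tip [ 0.5683 -0.2525] yaw -0.02712558234179996
[ 0.7071 -0.2256 -0.042 ] [-0.      0.0005 -0.     -0.0003 -0.     -0.0011  0.0001  0.0006 -0.0005
  0.0003 -0.0015 -0.0007  0.0022  0.0004  0.0006]
0 -0.165 0.537861729939714 -0.3235619299601084
0 -0.098 0.6048025363493706 -0.3263776780356421
1 -0.165 0.5408035562872866 -0.25362377400972086
1 -0.098 0.6077443626969432 -0.25643952208525456
2 -0.165 0.543745382634859 -0.1836856180593333
2 -0.098 0.6106861890445157 -0.186501366134867
3 -0.165 0.5466872089824316 -0.11374746210894575
3 -0.098 0.6136280153920882 -0.11656321018447945
```

```bash
python3 - <<'E'
from h import *
goto([.520,-.3235,.1685],-.03)
E
```

```text
tool y at -0.017 tilt [-0.0019  0.0014 -1.    ] turn z (6deg) 0.12 shift in tool axes now [-0.1209  0.0159  0.1093]
```

>>> apply_moves(
  moves=[
    [0, 0, 0.12, -0.01, 0.002, 0, -1],
    [0, 0, 0, -0.02, 0.003, 0, -1],
    [0, 0, 0, -0.025, 0.003, 0.005, -1],
    [0, 0, 0, -0.025, 0.003, 0.01, -1],
    [0, 0, 0, -0.02, 0.003, 0.015, -1],
    [0, 0, 0, -0.015, 0.002, 0.02, -1],
    [0, 0, 0, -0.006, 0, 0.02, -1],
    [0, 0, 0, 0, 0, 0.01, -1],
  ],
)

```text
clock: 17.87
tcp_pos: [0.5179, -0.3266, 0.1963]
orientation: [-2.256, -2.182, 0.003]
contact_force: [-1.2, -0.1, -1.4]
grip_width: 0.0113
gripper_force: 34.9
```

>>> apply_moves(
  moves=[
    [0, 0, 0, 0, 0, 0.015, -1],
    [0, 0, 0, 0, 0, 0.01, -1],
    [0, 0, 0, 0, 0, 0.004, -1],
    [0, 0, 0, 0, 0, 0, -1],
    [0, 0, 0, 0, 0, 0, -1],
    [0, 0, 0, 0, 0, 0, -1],
    [0, 0, 0, 0, 0, 0, -1],
    [0, 0, 0, 0, 0, 0, -1],
  ],
)

```text
clock: 18.53
tcp_pos: [0.5197, -0.3252, 0.1711]
orientation: [2.255, 2.186, 0.0]
contact_force: [0.3, 0.9, -0.7]
grip_width: 0.0111
gripper_force: 34.9
```

```bash
python3 - <<'E'
from h import *
o=telemetry.get_obs();print(o["joints"],o["tcp_pos"])
g=grab_frame("wrist");cv2.imwrite("pics/w6.png",cv2.resize(g,(800,600),interpolation=cv2.INTER_CUBIC))
goto([.606,-.3262,.1685],-.03)
E
```

```text
[ 0.8253  0.4827 -0.4914  1.7422  0.2669  0.9819  0.2013] [ 0.5197 -0.3252  0.1711]
tool y at -0.031 tilt [ 0.0009 -0.0006 -1.    ] turn z (6deg) -0.011 shift in tool axes now [0.0016 0.0864 0.0025]
```

View pics/w6.png

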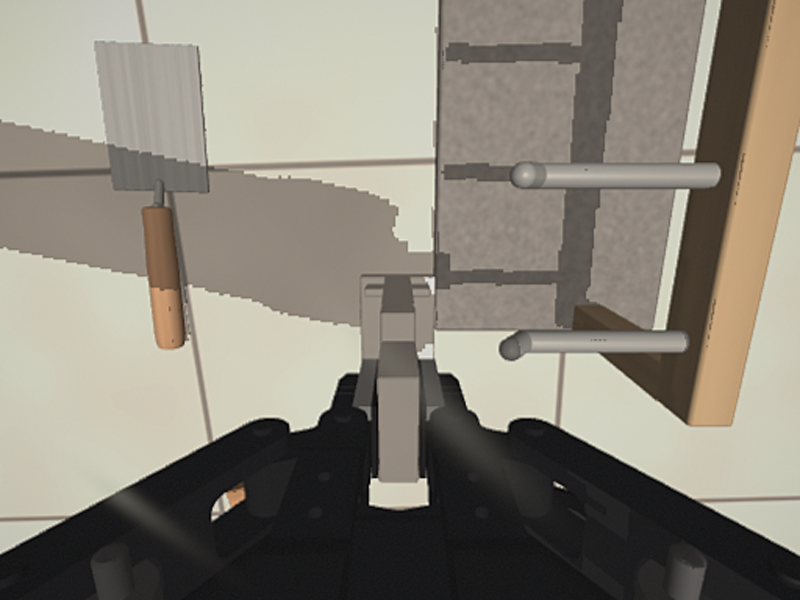

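```bash
python3 - <<'E'
from h import *
c=cam("wrist")
for a in((540,341.5),(685,342),(560,175.5),(715,176)):print(big(c,*a,.13))
for a in((511,348),(522,174)):print("tip",big(c,*a,.145))
E
```

```text
[ 0.5823 -0.3259  0.13  ]
[ 0.6466 -0.3282  0.13  ]
[ 0.5866 -0.2556  0.13  ]
[ 0.6487 -0.2577  0.13  ]
tip [ 0.5657 -0.3228  0.145 ]
tip [ 0.5673 -0.2548  0.145 ]
```

>>> apply_moves(
  moves=[
    [0, 0, 0, 0.001, 0.005, 0.002, -1],
    [0, 0, 0, 0, 0.01, 0, -1],
    [0, 0, 0, 0, 0.015, 0, -1],
    [0, 0, 0, 0, 0.015, 0, -1],
    [0, 0, 0, 0, 0.015, 0, -1],
    [0, 0, 0, 0, 0.015, 0, -1],
    [0, 0, 0, 0, 0.008, 0, -1],
    [0, 0, 0, 0, 0.003, 0, -1],
  ],
)

```text
clock: 19.25
tcp_pos: [0.6072, -0.3259, 0.168]
orientation: [2.254, 2.188, 0.002]
contact_force: [-0.0, -0.5, -0.6]
grip_width: 0.0113
gripper_force: 34.9
```

>>> apply_moves(
  moves=[
    [0, 0, 0, 0, 0, 0, -1],
    [0, 0, 0, 0, 0, 0.004, -1],
    [0, 0, 0, 0, 0, 0.006, -1],
    [0, 0, 0, 0, 0, 0.006, -1],
    [0, 0, 0, 0, 0, 0.004, -1],
    [0, 0, 0, 0, 0, 0.002, -1],
    [0, 0, 0, 0, 0, 0, -1],
    [0, 0, 0, 0, 0, 0, -1],
  ],
)

```text
clock: 19.92
tcp_pos: [0.6051, -0.3268, 0.1462]
orientation: [-2.256, -2.186, 0.0]
contact_force: [0.9, -0.5, -0.7]
grip_width: 0.0116
gripper_force: 35.0
```

>>> apply_moves(
  moves=[
    [0, 0, 0, 0, 0, 0.001, -1],
    [0, 0, 0, 0, 0, 0.001, -1],
    [0, 0, 0, 0, 0, 0, -1],
    [0, 0, 0, 0, 0, 0, -1],
    [0, 0, 0, 0, 0, 0, -0.6],
    [0, 0, 0, 0, 0, 0, -0.3],
    [0, 0, 0, 0, 0, 0, 0],
    [0, 0, 0, 0, 0, 0, 0],
  ],
)

```text
clock: 20.58
tcp_pos: [0.6053, -0.3266, 0.144]
orientation: [-2.255, -2.187, 0.0]
contact_force: [0.5, -0.5, 0.3]
grip_width: 0.0426
gripper_force: 0.0
```

>>> apply_moves(
  moves=[
    [0, 0, 0, 0, 0, 0, 0],
    [0, 0, 0, 0, 0, -0.01, 0],
    [0, 0, 0, 0, 0, -0.02, 0],
    [0, 0, 0, 0, 0, -0.03, 0],
    [0, 0, 0, 0, 0, -0.03, 0],
    [0, 0, 0, 0, 0, -0.02, 0],
    [0, 0, 0, 0, 0, 0, 0],
    [0, 0, 0, 0, 0, 0, 0],
  ],
)

```text
clock: 21.25
tcp_pos: [0.6062, -0.3269, 0.2566]
orientation: [2.253, 2.184, 0.002]
contact_force: [-0.1, 1.0, -0.4]
grip_width: 0.0427
gripper_force: 0.0
```

```bash
python3 - <<'E'
from h import *
o=telemetry.get_obs();c=cam("wrist",o);print(o["tcp_pos"],o["grip_width"])
grab_frame("wrist")
for d in silhouettes("print0","wrist"):
    e=d["extent"];q=fit(c,d["mask"],w(c,e[0],e[1],.12),z=.077);print(d["p"],np.round(e),np.round(q,4))
goto([.570,-.10,.28],.2)
E
```

```text
[ 0.6062 -0.3269  0.2566] 0.0426648886564589
0.59 [256. 191.  33.  72.] [ 0.6058 -0.3257 -0.0254  0.8831]
tool y at -0.031 tilt [-0.0011  0.0003 -1.    ] turn z (6deg) -2.207 shift in tool axes now [ 0.2254 -0.0418 -0.0262]
```

>>> apply_moves(
  moves=[
    [0, 0, 0, 0.02, -0.0005, -0.005, 0.3],
    [0, 0, 0, 0.034, -0.0013, -0.005, 0.3],
    [0, 0, 0, 0.034, -0.0013, -0.002, 0.3],
    [0, 0, 0, 0.034, -0.0013, 0, 0.3],
    [0, 0, 0, 0.034, -0.0013, 0, 0.3],
    [0, 0, 0, 0.034, -0.0013, 0, 0.3],
    [0, 0, 0, 0.034, -0.0013, 0, 0.3],
    [0, 0, 0, 0.034, -0.0013, 0, 0.3],
  ],
)

```text
clock: 22.02
tcp_pos: [0.6026, -0.0671, 0.2649]
orientation: [-2.254, -2.185, 0.003]
contact_force: [0.9, -0.3, 0.5]
grip_width: 0.0556
gripper_force: 0.0
```

>>> apply_moves(
  moves=[
    [0, 0, 0, 0.034, -0.0013, 0, 0.3],
    [0, 0, 0, 0.034, -0.0013, 0, 0.3],
    [0, 0, 0, 0.034, -0.0013, 0, 0.3],
    [0, 0, -0.7, 0.034, -0.0013, 0, 0.3],
    [0, 0, -0.7, 0.034, 0.002, 0, 0.3],
    [0, 0, -0.8, 0.034, 0.005, 0, 0.3],
    [0, 0, 0, 0.02, 0.003, 0, 0.3],
    [0, 0, 0, 0, 0, 0, 0.3],
  ],
)

```text
clock: 22.68
tcp_pos: [0.601, 0.1628, 0.2652]
orientation: [-1.976, -2.437, -0.001]
contact_force: [0.3, -0.4, 0.1]
grip_width: 0.0553
gripper_force: 0.0
```

>>> apply_moves(
  moves=[
    [0, 0, 0, 0, 0, 0, 0.3],
    [0, 0, 0, 0, 0, 0, 0.3],
    [0, 0, 0, 0, 0, 0, 0.3],
    [0, 0, 0, 0, 0, 0, 0.3],
    [0, 0, 0, 0, 0, 0, 0.3],
    [0, 0, 0, 0, 0, 0, 0.3],
    [0, 0, 0, 0, 0, 0, 0.3],
    [0, 0, 0, 0, 0, 0, 0.3],
  ],
)

```text
clock: 23.35
tcp_pos: [0.6034, 0.156, 0.2664]
orientation: [1.99, 2.431, 0.0]
contact_force: [0.7, -0.4, 0.9]
grip_width: 0.0557
gripper_force: 0.0
```

```bash
python3 - <<'E'
from h import *
o=telemetry.get_obs();print(o["tcp_pos"],o["joints"])
for q in prints():
    print(q[:2],end=" ");goto([q[0],q[1],.1185],q[2])
E
```

```text
[0.6034 0.156  0.2664] [ 0.1471  0.4446 -0.6825  1.6099  0.2963  1.1929 -0.3991]
p 0.94 [307. 296.  26.  50.] xy yaw iou [0.7087 0.0078 0.5036 0.4223]
p 0.89 [254. 178.  26.  59.] xy yaw iou [0.6036 0.16   0.197  0.9527]
p 0.84 [211.  92.  41.  56.] xy yaw iou [0.5388 0.2352 0.2181 0.9735]
p 0.69 [264.  99.  34.  64.] xy yaw iou [0.5983 0.2435 0.2408 0.9588]
(np.float64(0.7087345192326936), np.float64(0.007766185050192762)) tool y at 0.199 tilt [ 0.0001 -0.     -1.    ] turn z (6deg) -2.906 shift in tool axes now [-0.1663  0.0739  0.1479]
(np.float64(0.6036302414647364), np.float64(0.15995841001334887)) tool y at 0.199 tilt [ 0.0001 -0.     -1.    ] turn z (6deg) 0.021 shift in tool axes now [0.0037 0.001  0.1479]
(np.float64(0.5388318386775165), np.float64(0.23521890649243338)) tool y at 0.199 tilt [ 0.0001 -0.     -1.    ] turn z (6deg) -0.18 shift in tool axes now [ 0.0903 -0.0476  0.1479]
(np.float64(0.5983267559063044), np.float64(0.24354245414828352)) tool y at 0.199 tilt [ 0.0001 -0.     -1.    ] turn z (6deg) -0.397 shift in tool axes now [0.0867 0.0124 0.1479]
```

>>> apply_moves(
  moves=[
    [0, 0, 0, 0.002, 0.001, 0.015, 0.3],
    [0, 0, 0, 0.0017, 0, 0.025, 0.3],
    [0, 0, 0, 0, 0, 0.03, 0.3],
    [0, 0, 0, 0, 0, 0.03, 0.3],
    [0, 0, 0, 0, 0, 0.025, 0.3],
    [0, 0, 0, 0, 0, 0.016, 0.3],
    [0, 0, 0, 0, 0, 0.007, 0.3],
    [0, 0, 0, 0, 0, 0, 0.3],
  ],
)

```text
clock: 24.12
tcp_pos: [0.6026, 0.1596, 0.1166]
orientation: [-1.988, -2.43, 0.004]
contact_force: [-0.3, -0.9, 1.4]
grip_width: 0.0554
gripper_force: 0.0
```

>>> apply_moves(
  moves=[
    [0, 0, 0, 0, 0, 0, 0.3],
    [0, 0, 0, 0, 0, 0, 0],
    [0, 0, 0, 0, 0, 0, -0.3],
    [0, 0, 0, 0, 0, 0, -0.6],
    [0, 0, 0, 0, 0, 0, -1],
    [0, 0, 0, 0, 0, 0, -1],
    [0, 0, 0, 0, 0, 0, -1],
    [0, 0, 0, 0, 0, 0, -1],
  ],
)

```text
clock: 24.78
tcp_pos: [0.6041, 0.1602, 0.1193]
orientation: [1.989, 2.43, 0.002]
contact_force: [-2.3, 0.2, 6.7]
grip_width: 0.0115
gripper_force: 31.4
```

>>> apply_moves(
  moves=[
    [0, 0, 0, 0, 0, -0.005, -1],
    [0, 0, 0, 0, 0, -0.015, -1],
    [0, 0, 0, 0, 0, -0.03, -1],
    [0, 0, 0, 0, 0, -0.03, -1],
    [0, 0, 0, 0, 0, -0.03, -1],
    [0, 0, 0, 0, 0, -0.025, -1],
    [0, 0, 0, 0, 0, -0.01, -1],
    [0, 0, 0, 0, 0, 0, -1],
  ],
)

```text
clock: 25.45
tcp_pos: [0.6047, 0.1607, 0.266]
orientation: [1.988, 2.429, 0.006]
contact_force: [-0.2, -0.5, -1.4]
grip_width: 0.0114
gripper_force: 30.5
```

```bash
python3 - <<'E'
from h import *
o=telemetry.get_obs();print(o["tcp_pos"],o["grip_width"],o["joints"])
goto([.520,-.2528,.1685],-.03)
E
```

```text
[0.6047 0.1607 0.266 ] 0.011445291477305337 [ 0.1408  0.4471 -0.6842  1.6079  0.3001  1.1893 -0.4075]
tool y at 0.199 tilt [ 0.0046  0.0012 -1.    ] turn z (6deg) 2.189 shift in tool axes now [-0.3886 -0.1653  0.0967]
```

>>> apply_moves(
  moves=[
    [0, 0, 0, -0.015, -0.0065, 0, -1],
    [0, 0, 0, -0.03, -0.0128, 0, -1],
    [0, 0, 0, -0.03, -0.0128, 0, -1],
    [0, 0, 0, -0.03, -0.0128, 0, -1],
    [0, 0, 0, -0.03, -0.0128, 0, -1],
    [0, 0, 0, -0.03, -0.0128, 0, -1],
    [0, 0, 0, -0.03, -0.0128, 0, -1],
    [0, 0, 0, -0.03, -0.0128, 0, -1],
  ],
)

```text
clock: 26.12
tcp_pos: [0.5522, -0.0813, 0.2611]
orientation: [-1.988, -2.429, 0.003]
contact_force: [1.4, 0.3, -0.4]
grip_width: 0.0114
gripper_force: 30.5
```

>>> apply_moves(
  moves=[
    [0, 0, 0, -0.03, -0.0128, 0, -1],
    [0, 0, 0, -0.03, -0.0128, 0, -1],
    [0, 0, 0, -0.03, -0.0128, 0, -1],
    [0, 0, 0, -0.03, -0.0128, 0, -1],
    [0, 0, 0, -0.03, -0.0128, 0, -1],
    [0, 0, 0.7, -0.0136, -0.006, 0, -1],
    [0, 0, 0.8, 0, 0, 0, -1],
    [0, 0, 0.69, 0, 0, 0, -1],
  ],
)

```text
clock: 26.78
tcp_pos: [0.5157, -0.2556, 0.2606]
orientation: [-2.26, -2.177, 0.003]
contact_force: [0.4, 0.4, -0.6]
grip_width: 0.0114
gripper_force: 30.5
```

>>> apply_moves(
  moves=[
    [0, 0, 0, 0, 0, 0.01, -1],
    [0, 0, 0, 0, 0, 0.02, -1],
    [0, 0, 0, 0, 0, 0.025, -1],
    [0, 0, 0, 0, 0, 0.02, -1],
    [0, 0, 0, 0, 0, 0.014, -1],
    [0, 0, 0, 0, 0, 0.007, -1],
    [0, 0, 0, 0, 0, 0, -1],
    [0, 0, 0, 0, 0, 0, -1],
  ],
)

```text
clock: 27.45
tcp_pos: [0.5174, -0.2534, 0.1666]
orientation: [-2.252, -2.189, 0.0]
contact_force: [-0.0, -0.0, -0.6]
grip_width: 0.0116
gripper_force: 30.5
```

```bash
python3 - <<'E'
from h import *
o=telemetry.get_obs();print(o["tcp_pos"],o["grip_width"])
goto([.606,-.2565,.1685],-.03)
E
```

```text
[ 0.5174 -0.2534  0.1666] 0.011565243463211234
tool y at -0.029 tilt [-0.0011  0.0008 -1.    ] turn z (6deg) 0.014 shift in tool axes now [-0.0006  0.0886 -0.002 ]
```

>>> apply_moves(
  moves=[
    [0, 0, 0, -0.0006, 0.006, -0.002, -1],
    [0, 0, 0, 0, 0.01, 0, -1],
    [0, 0, 0, 0, 0.015, 0, -1],
    [0, 0, 0, 0, 0.015, 0, -1],
    [0, 0, 0, 0, 0.015, 0, -1],
    [0, 0, 0, 0, 0.015, 0, -1],
    [0, 0, 0, 0, 0.009, 0, -1],
    [0, 0, 0, 0, 0.003, 0, -1],
  ],
)

```text
clock: 28.12
tcp_pos: [0.6081, -0.2566, 0.1701]
orientation: [2.252, 2.188, 0.003]
contact_force: [-0.5, 0.5, -0.9]
grip_width: 0.0115
gripper_force: 30.5
```

>>> apply_moves(
  moves=[
    [0, 0, 0, 0, 0, 0, -1],
    [0, 0, 0, 0, 0, 0.004, -1],
    [0, 0, 0, 0, 0, 0.006, -1],
    [0, 0, 0, 0, 0, 0.006, -1],
    [0, 0, 0, 0, 0, 0.005, -1],
    [0, 0, 0, 0, 0, 0.003, -1],
    [0, 0, 0, 0, 0, 0.001, -1],
    [0, 0, 0, 0, 0, 0, -1],
  ],
)

```text
clock: 28.78
tcp_pos: [0.6049, -0.2572, 0.146]
orientation: [-2.255, -2.187, 0.002]
contact_force: [-7.1, 1.8, 14.2]
grip_width: 0.0112
gripper_force: 32.8
```

>>> apply_moves(
  moves=[
    [0, 0, 0, 0, 0, 0, -1],
    [0, 0, 0, 0, 0, 0, -0.6],
    [0, 0, 0, 0, 0, 0, -0.3],
    [0, 0, 0, 0, 0, 0, 0],
    [0, 0, 0, 0, 0, 0, 0],
    [0, 0, 0, 0, 0, -0.01, 0],
    [0, 0, 0, 0, 0, -0.02, 0],
    [0, 0, 0, 0, 0, -0.03, 0],
  ],
)

```text
clock: 29.45
tcp_pos: [0.604, -0.2566, 0.2027]
orientation: [-2.251, -2.185, 0.003]
contact_force: [0.1, -0.2, 0.3]
grip_width: 0.0428
gripper_force: 0.0
```

>>> apply_moves(
  moves=[
    [0, 0, 0, 0, 0, -0.03, 0],
    [0, 0, 0, 0, 0, -0.03, 0],
    [0, 0, 0, 0, 0, -0.01, 0],
    [0, 0, 0, 0, 0, 0, 0],
    [0, 0, 0, 0, 0, 0, 0],
    [0, 0, 0, 0, 0, 0, 0],
    [0, 0, 0, 0, 0, 0, 0],
    [0, 0, 0, 0, 0, 0, 0],
  ],
)

```text
clock: 30.12
tcp_pos: [0.6049, -0.2569, 0.2726]
orientation: [-2.253, -2.186, 0.002]
contact_force: [0.9, 0.1, -0.3]
grip_width: 0.0428
gripper_force: 0.0
```

```bash
cat >> h.py <<'E'
def hung():
    o=telemetry.get_obs();c=cam("wrist",o);print(o["tcp_pos"],o["grip_width"])
    grab_frame("wrist")
    for d in silhouettes("print0","wrist"):
        e=d["extent"];q=fit(c,d["mask"],w(c,e[0],e[1],.12),z=.077);print(d["p"],np.round(e),np.round(q,4))
E
python3 - <<'E'
from h import *
hung()
goto([.5388,.2352,.265],-.03)
goto([.5388,.2352,.265],.205)
E
```

```text
[ 0.6049 -0.2569  0.2726] 0.04280895021862907
0.87 [259. 249.  28.  76.] [ 0.6059 -0.3275 -0.0284  0.805 ]
0.69 [255. 186.  32.  65.] [ 0.6052 -0.2561 -0.0191  0.8706]
tool y at -0.03 tilt [-0.0016  0.0007 -1.    ] turn z (6deg) 0.001 shift in tool axes now [ 0.4899 -0.0812  0.0087]
tool y at -0.03 tilt [-0.0016  0.0007 -1.    ] turn z (6deg) -2.243 shift in tool axes now [ 0.4899 -0.0812  0.0087]
```

>>> apply_moves(
  moves=[
    [0, 0, 0, 0.017, -0.0028, 0, 0.3],
    [0, 0, 0, 0.0338, -0.0056, 0, 0.3],
    [0, 0, 0, 0.0338, -0.0056, 0, 0.3],
    [0, 0, 0, 0.0338, -0.0056, 0, 0.3],
    [0, 0, 0, 0.0338, -0.0056, 0, 0.3],
    [0, 0, 0, 0.0338, -0.0056, 0, 0.3],
    [0, 0, 0, 0.0338, -0.0056, 0, 0.3],
    [0, 0, 0, 0.0338, -0.0056, 0, 0.3],
  ],
)

```text
clock: 30.88
tcp_pos: [0.5703, 0.0003, 0.2743]
orientation: [-2.254, -2.189, 0.0]
contact_force: [0.9, 0.4, -0.3]
grip_width: 0.0552
gripper_force: 0.0
```

>>> apply_moves(
  moves=[
    [0, 0, 0, 0.0338, -0.0056, 0, 0.3],
    [0, 0, 0, 0.0338, -0.0056, 0, 0.3],
    [0, 0, 0, 0.0338, -0.0056, 0, 0.3],
    [0, 0, 0, 0.0338, -0.0056, 0, 0.3],
    [0, 0, 0, 0.0338, -0.0056, 0, 0.3],
    [0, 0, 0, 0.0338, -0.0056, 0, 0.3],
    [0, 0, 0, 0.0338, -0.0056, 0, 0.3],
    [0, 0, -0.75, 0, 0, 0, 0.3],
  ],
)

```text
clock: 31.55
tcp_pos: [0.5351, 0.2451, 0.275]
orientation: [-2.152, -2.283, -0.005]
contact_force: [-0.7, 0.5, 0.4]
grip_width: 0.0552
gripper_force: 0.0
```

>>> apply_moves(
  moves=[
    [0, 0, -0.75, 0, 0, 0, 0.3],
    [0, 0, -0.74, 0, 0, 0, 0.3],
    [0, 0, 0, 0, 0, 0, 0.3],
    [0, 0, 0, 0, 0, 0, 0.3],
    [0, 0, 0, 0, 0, 0, 0.3],
    [0, 0, 0, 0, 0, 0, 0.3],
    [0, 0, 0, 0, 0, 0, 0.3],
    [0, 0, 0, 0, 0, 0, 0.3],
  ],
)

```text
clock: 32.22
tcp_pos: [0.5392, 0.2353, 0.2743]
orientation: [1.984, 2.436, -0.0]
contact_force: [-0.5, 0.8, 0.1]
grip_width: 0.0556
gripper_force: 0.0
```

```bash
python3 - <<'E'
from h import *
o=telemetry.get_obs();print(o["tcp_pos"],o["joints"])
for q in prints():
    print(np.round(q[:2],4),end=" ");goto([q[0],q[1],.1185],q[2])
E
```

```text
[0.5392 0.2353 0.2743] [ 0.0491  0.3873 -0.7365  1.6808  0.2779  1.1813 -0.5536]
p 0.7 [255. 180.  30.  55.] xy yaw iou [0.5388 0.2353 0.204  0.9519]
p 0.68 [303. 182.  33.  61.] xy yaw iou [0.5983 0.2433 0.2547 0.9629]
[0.5388 0.2353] tool y at 0.204 tilt [ 0.0001 -0.     -1.    ] turn z (6deg) -0.0 shift in tool axes now [ 0.     -0.0004  0.1558]
[0.5983 0.2433] tool y at 0.204 tilt [ 0.0001 -0.     -1.    ] turn z (6deg) -0.484 shift in tool axes now [-0.0041  0.0594  0.1558]
```

>>> apply_moves(
  moves=[
    [0, 0, 0, 0, -0.0004, 0.018, 0.2],
    [0, 0, 0, 0, 0, 0.028, 0.2],
    [0, 0, 0, 0, 0, 0.03, 0.2],
    [0, 0, 0, 0, 0, 0.03, 0.2],
    [0, 0, 0, 0, 0, 0.025, 0.2],
    [0, 0, 0, 0, 0, 0.017, 0.2],
    [0, 0, 0, 0, 0, 0.0075, 0.2],
    [0, 0, 0, 0, 0, 0, 0.2],
  ],
)

```text
clock: 32.98
tcp_pos: [0.5379, 0.2347, 0.1171]
orientation: [-1.982, -2.435, 0.004]
contact_force: [-0.3, -0.4, 0.2]
grip_width: 0.0512
gripper_force: 0.0
```

>>> apply_moves(
  moves=[
    [0, 0, 0, 0, 0, 0, 0.2],
    [0, 0, 0, 0, 0, 0, 0],
    [0, 0, 0, 0, 0, 0, -0.3],
    [0, 0, 0, 0, 0, 0, -0.6],
    [0, 0, 0, 0, 0, 0, -1],
    [0, 0, 0, 0, 0, 0, -1],
    [0, 0, 0, 0, 0, 0, -1],
    [0, 0, 0, 0, 0, 0, -1],
  ],
)

```text
clock: 33.65
tcp_pos: [0.5393, 0.2356, 0.1198]
orientation: [1.983, 2.436, 0.002]
contact_force: [-0.9, -0.9, 6.7]
grip_width: 0.0117
gripper_force: 33.3
```

>>> apply_moves(
  moves=[
    [0, 0, 0, 0, 0, -0.005, -1],
    [0, 0, 0, 0, 0, -0.015, -1],
    [0, 0, 0, 0, 0, -0.03, -1],
    [0, 0, 0, 0, 0, -0.03, -1],
    [0, 0, 0, 0, 0, -0.03, -1],
    [0, 0, 0, 0, 0, -0.025, -1],
    [0, 0, 0, 0, 0, -0.01, -1],
    [0, 0, 0, 0, 0, 0, -1],
  ],
)

```text
clock: 34.32
tcp_pos: [0.5399, 0.2361, 0.2664]
orientation: [1.982, 2.435, 0.006]
contact_force: [-0.6, -0.3, -0.2]
grip_width: 0.0116
gripper_force: 32.4
```

```bash
python3 - <<'E'
from h import *
o=telemetry.get_obs();print(o["tcp_pos"],o["grip_width"],o["joints"])
goto([.520,-.1833,.1685],-.03)
E
```

```text
[0.5399 0.2361 0.2664] 0.011648045271333842 [ 0.0483  0.3937 -0.737   1.6918  0.2862  1.1621 -0.5601]
tool y at 0.204 tilt [ 0.0044  0.0017 -1.    ] turn z (6deg) 2.238 shift in tool axes now [-0.4067 -0.1051  0.0971]
```

>>> apply_moves(
  moves=[
    [0, 0, 0, -0.0167, -0.0037, 0, -1],
    [0, 0, 0, -0.03, -0.0078, 0, -1],
    [0, 0, 0, -0.03, -0.0078, 0, -1],
    [0, 0, 0, -0.03, -0.0078, 0, -1],
    [0, 0, 0, -0.03, -0.0078, 0, -1],
    [0, 0, 0, -0.03, -0.0078, 0, -1],
    [0, 0, 0, -0.03, -0.0078, 0, -1],
    [0, 0, 0, -0.03, -0.0078, 0, -1],
  ],
)

```text
clock: 34.98
tcp_pos: [0.5263, -0.0004, 0.2617]
orientation: [-1.982, -2.435, 0.003]
contact_force: [0.4, 0.3, -0.6]
grip_width: 0.0115
gripper_force: 32.4
```

>>> apply_moves(
  moves=[
    [0, 0, 0, -0.03, -0.0078, 0, -1],
    [0, 0, 0, -0.03, -0.0078, 0, -1],
    [0, 0, 0, -0.03, -0.0078, 0, -1],
    [0, 0, 0, -0.03, -0.0078, 0, -1],
    [0, 0, 0, -0.03, -0.0078, 0, -1],
    [0, 0, 0.7, -0.03, -0.0078, 0, -1],
    [0, 0, 0.8, 0, 0, 0, -1],
    [0, 0, 0.74, 0, 0, 0, -1],
  ],
)

```text
clock: 35.65
tcp_pos: [0.5166, -0.1871, 0.2611]
orientation: [-2.262, -2.175, 0.004]
contact_force: [-0.3, 1.1, -0.3]
grip_width: 0.0115
gripper_force: 32.4
```

>>> apply_moves(
  moves=[
    [0, 0, 0, 0, 0, 0.01, -1],
    [0, 0, 0, 0, 0, 0.02, -1],
    [0, 0, 0, 0, 0, 0.025, -1],
    [0, 0, 0, 0, 0, 0.02, -1],
    [0, 0, 0, 0, 0, 0.012, -1],
    [0, 0, 0, 0, 0, 0.007, -1],
    [0, 0, 0, 0, 0, 0, -1],
    [0, 0, 0, 0, 0, 0, -1],
  ],
)

```text
clock: 36.32
tcp_pos: [0.5187, -0.184, 0.1698]
orientation: [-2.253, -2.189, -0.0]
contact_force: [0.1, -0.4, 0.2]
grip_width: 0.0115
gripper_force: 32.4
```

```bash
python3 - <<'E'
from h import *
o=telemetry.get_obs();print(o["tcp_pos"],o["grip_width"])
goto([.607,-.1867,.1695],-.03)
E
```

```text
[ 0.5187 -0.184   0.1698] 0.011479556140831836
tool y at -0.029 tilt [-0.0001  0.0003 -1.    ] turn z (6deg) 0.01 shift in tool axes now [-0.0001  0.0884  0.0002]
```

>>> apply_moves(
  moves=[
    [0, 0, 0, 0, 0.006, 0, -1],
    [0, 0, 0, 0, 0.01, 0, -1],
    [0, 0, 0, 0, 0.015, 0, -1],
    [0, 0, 0, 0, 0.015, 0, -1],
    [0, 0, 0, 0, 0.015, 0, -1],
    [0, 0, 0, 0, 0.015, 0, -1],
    [0, 0, 0, 0, 0.009, 0, -1],
    [0, 0, 0, 0, 0.003, 0, -1],
  ],
)

```text
clock: 36.98
tcp_pos: [0.6089, -0.1866, 0.1704]
orientation: [2.253, 2.188, 0.003]
contact_force: [0.9, -0.6, -1.7]
grip_width: 0.0116
gripper_force: 32.4
```

>>> apply_moves(
  moves=[
    [0, 0, 0, 0, 0, 0, -1],
    [0, 0, 0, 0, 0, 0.004, -1],
    [0, 0, 0, 0, 0, 0.006, -1],
    [0, 0, 0, 0, 0, 0.006, -1],
    [0, 0, 0, 0, 0, 0.004, -1],
    [0, 0, 0, 0, 0, 0.002, -1],
    [0, 0, 0, 0, 0, 0.001, -1],
    [0, 0, 0, 0, 0, 0, -1],
  ],
)

```text
clock: 37.65
tcp_pos: [0.606, -0.187, 0.1468]
orientation: [-2.254, -2.187, 0.001]
contact_force: [-0.2, -0.2, 0.1]
grip_width: 0.0115
gripper_force: 32.5
```

>>> apply_moves(
  moves=[
    [0, 0, 0, 0, 0, 0, -1],
    [0, 0, 0, 0, 0, 0, -0.6],
    [0, 0, 0, 0, 0, 0, -0.3],
    [0, 0, 0, 0, 0, 0, 0],
    [0, 0, 0, 0, 0, 0, 0],
    [0, 0, 0, 0, 0, -0.01, 0],
    [0, 0, 0, 0, 0, -0.02, 0],
    [0, 0, 0, 0, 0, -0.03, 0],
  ],
)

```text
clock: 38.32
tcp_pos: [0.6048, -0.1867, 0.2056]
orientation: [-2.251, -2.185, 0.004]
contact_force: [0.5, 0.0, 0.3]
grip_width: 0.0428
gripper_force: 0.0
```

>>> apply_moves(
  moves=[
    [0, 0, 0, 0, 0, -0.03, 0],
    [0, 0, 0, 0, 0, -0.03, 0],
    [0, 0, 0, 0, 0, -0.01, 0],
    [0, 0, 0, 0, 0, 0, 0],
    [0, 0, 0, 0, 0, 0, 0],
    [0, 0, 0, 0, 0, 0, 0],
    [0, 0, 0, 0, 0, 0, 0],
    [0, 0, 0, 0, 0, 0, 0],
  ],
)

```text
clock: 38.98
tcp_pos: [0.6057, -0.1868, 0.2752]
orientation: [-2.253, -2.186, 0.002]
contact_force: [1.0, 0.2, -0.4]
grip_width: 0.0424
gripper_force: 0.0
```

```bash
python3 - <<'E'
from h import *
hung()
goto([.5983,.2434,.27],.25)
E
```

```text
[ 0.6057 -0.1868  0.2752] 0.04244609667828838
0.88 [256. 249.  26.  74.] [ 0.6054 -0.2577 -0.0334  0.8196]
0.85 [354.  32.  68.  63.] [ 0.7057 -0.0306  0.0433  0.78  ]
0.8 [255. 187.  30.  61.] [ 0.6058 -0.1863 -0.0169  0.8631]
0.68 [260. 295.  28.  67.] [ 0.6052 -0.3263 -0.0598  0.6236]
tool y at -0.03 tilt [-0.0016  0.0006 -1.    ] turn z (6deg) -2.673 shift in tool axes now [ 0.4298 -0.0206  0.006 ]
```

Three are hung; the last one next.

>>> apply_moves(
  moves=[
    [0, 0, 0, 0.016, -0.0006, 0, 0.2],
    [0, 0, 0, 0.03, -0.0015, 0, 0.2],
    [0, 0, 0, 0.032, -0.0015, 0, 0.2],
    [0, 0, 0, 0.032, -0.0015, 0, 0.2],
    [0, 0, 0, 0.032, -0.0015, 0, 0.2],
    [0, 0, 0, 0.032, -0.0015, 0, 0.2],
    [0, 0, 0, 0.032, -0.0015, 0, 0.2],
    [0, 0, 0, 0.032, -0.0015, 0, 0.2],
  ],
)

```text
clock: 39.75
tcp_pos: [0.6022, 0.0528, 0.2765]
orientation: [-2.254, -2.188, 0.001]
contact_force: [0.0, -0.5, -1.1]
grip_width: 0.0515
gripper_force: 0.0
```

>>> apply_moves(
  moves=[
    [0, 0, 0, 0.032, -0.0015, 0, 0.2],
    [0, 0, 0, 0.032, -0.0015, 0, 0.2],
    [0, 0, 0, 0.032, -0.0015, 0, 0.2],
    [0, 0, 0, 0.032, -0.0015, 0, 0.2],
    [0, 0, 0, 0.032, -0.0015, 0, 0.2],
    [0, 0, 0, 0.0318, -0.0015, 0, 0.2],
    [0, 0, -0.6, 0, 0, 0, 0.2],
    [0, 0, -0.7, 0, 0, 0, 0.2],
  ],
)

```text
clock: 40.42
tcp_pos: [0.598, 0.2468, 0.2764]
orientation: [-2.09, -2.343, -0.0]
contact_force: [0.2, -0.0, -0.2]
grip_width: 0.0512
gripper_force: 0.0
```

>>> apply_moves(
  moves=[
    [0, 0, -0.7, 0, 0, 0, 0.2],
    [0, 0, -0.67, 0, 0, 0, 0.2],
    [0, 0, 0, 0, 0, 0, 0.2],
    [0, 0, 0, 0, 0, 0, 0.2],
    [0, 0, 0, 0, 0, 0, 0.2],
    [0, 0, 0, 0, 0, 0, 0.2],
    [0, 0, 0, 0, 0, 0, 0.2],
    [0, 0, 0, 0, 0, 0, 0.2],
  ],
)

```text
clock: 41.08
tcp_pos: [0.5993, 0.2433, 0.2768]
orientation: [1.928, 2.48, 0.0]
contact_force: [-0.4, 0.4, -0.4]
grip_width: 0.0512
gripper_force: 0.0
```

```bash
python3 - <<'E'
from h import *
o=telemetry.get_obs();print(o["tcp_pos"],o["joints"])
for q in prints():
    print(np.round(q[:2],4),end=" ");goto([q[0],q[1],.1185],q[2])
E
```

```text
[0.5993 0.2433 0.2768] [ 0.0073  0.4813 -0.6953  1.5381  0.3193  1.2384 -0.4879]
p 0.67 [254. 180.  29.  58.] xy yaw iou [0.5984 0.2434 0.2362 0.9372]
p 0.53 [286. 318.  24.  12.] xy yaw iou [0.7053 0.0189 0.4158 0.1446]
[0.5984 0.2434] tool y at 0.249 tilt [ 0.0001 -0.     -1.    ] turn z (6deg) 0.125 shift in tool axes now [ 0.0003 -0.0008  0.1584]
[0.7053 0.0189] tool y at 0.249 tilt [ 0.0001 -0.     -1.    ] turn z (6deg) -1.59 shift in tool axes now [-0.2436  0.0474  0.1584]
```

>>> apply_moves(
  moves=[
    [0, 0, 0, 0, -0.0008, 0.02, 0.2],
    [0, 0, 0, 0, 0, 0.028, 0.2],
    [0, 0, 0, 0, 0, 0.03, 0.2],
    [0, 0, 0, 0, 0, 0.03, 0.2],
    [0, 0, 0, 0, 0, 0.025, 0.2],
    [0, 0, 0, 0, 0, 0.017, 0.2],
    [0, 0, 0, 0, 0, 0.008, 0.2],
    [0, 0, 0, 0, 0, 0, 0.2],
  ],
)

```text
clock: 41.85
tcp_pos: [0.5975, 0.2424, 0.1169]
orientation: [-1.927, -2.479, 0.005]
contact_force: [-0.7, -0.3, 0.7]
grip_width: 0.0516
gripper_force: 0.0
```

>>> apply_moves(
  moves=[
    [0, 0, 0, 0, 0, 0, 0.2],
    [0, 0, 0, 0, 0, 0, 0],
    [0, 0, 0, 0, 0, 0, -0.3],
    [0, 0, 0, 0, 0, 0, -0.6],
    [0, 0, 0, 0, 0, 0, -1],
    [0, 0, 0, 0, 0, 0, -1],
    [0, 0, 0, 0, 0, 0, -1],
    [0, 0, 0, 0, 0, 0, -1],
  ],
)

```text
clock: 42.52
tcp_pos: [0.5991, 0.2434, 0.1199]
orientation: [1.927, 2.48, 0.002]
contact_force: [-0.9, -1.7, 6.6]
grip_width: 0.0113
gripper_force: 32.8
```

>>> apply_moves(
  moves=[
    [0, 0, 0, 0, 0, -0.005, -1],
    [0, 0, 0, 0, 0, -0.015, -1],
    [0, 0, 0, 0, 0, -0.03, -1],
    [0, 0, 0, 0, 0, -0.03, -1],
    [0, 0, 0, 0, 0, -0.03, -1],
    [0, 0, 0, 0, 0, -0.025, -1],
    [0, 0, 0, 0, 0, -0.01, -1],
    [0, 0, 0, 0, 0, 0, -1],
  ],
)

```text
clock: 43.18
tcp_pos: [0.5996, 0.2441, 0.2675]
orientation: [1.926, 2.478, 0.008]
contact_force: [0.4, 0.1, -0.8]
grip_width: 0.0116
gripper_force: 32.0
```

```bash
python3 - <<'E'
from h import *
o=telemetry.get_obs();print(o["tcp_pos"],o["grip_width"],o["joints"])
goto([.520,-.1132,.1695],-.03)
E
```

```text
[0.5996 0.2441 0.2675] 0.011641709813943664 [ 0.0072  0.4867 -0.6951  1.5525  0.3265  1.2154 -0.4939]
tool y at 0.25 tilt [ 0.0052  0.0023 -1.    ] turn z (6deg) 2.67 shift in tool axes now [-0.3267 -0.166   0.0968]
```

>>> apply_moves(
  moves=[
    [0, 0, 0, -0.0137, -0.007, 0, -1],
    [0, 0, 0, -0.0285, -0.0145, 0, -1],
    [0, 0, 0, -0.0285, -0.0145, 0, -1],
    [0, 0, 0, -0.0285, -0.0145, 0, -1],
    [0, 0, 0, -0.0285, -0.0145, 0, -1],
    [0, 0, 0, -0.0285, -0.0145, 0, -1],
    [0, 0, 0, -0.0285, -0.0145, 0, -1],
    [0, 0, 0, -0.0285, -0.0145, 0, -1],
  ],
)

```text
clock: 43.85
tcp_pos: [0.5444, 0.0079, 0.262]
orientation: [-1.926, -2.479, 0.003]
contact_force: [0.7, 0.0, -0.7]
grip_width: 0.0114
gripper_force: 31.9
```

>>> apply_moves(
  moves=[
    [0, 0, 0, -0.0285, -0.0145, 0, -1],
    [0, 0, 0, -0.0285, -0.0145, 0, -1],
    [0, 0, 0, -0.0285, -0.0145, 0, -1],
    [0, 0, 0, -0.0285, -0.0145, 0, -1],
    [0, 0, 0.65, 0, 0, 0, -1],
    [0, 0, 0.7, 0, 0, 0, -1],
    [0, 0, 0.7, 0, 0, 0, -1],
    [0, 0, 0.62, 0, 0, 0, -1],
  ],
)

```text
clock: 44.52
tcp_pos: [0.5167, -0.1155, 0.262]
orientation: [-2.258, -2.181, 0.003]
contact_force: [0.1, 0.9, -0.6]
grip_width: 0.0115
gripper_force: 31.9
```

>>> apply_moves(
  moves=[
    [0, 0, 0, 0, 0, 0.01, -1],
    [0, 0, 0, 0, 0, 0.02, -1],
    [0, 0, 0, 0, 0, 0.025, -1],
    [0, 0, 0, 0, 0, 0.02, -1],
    [0, 0, 0, 0, 0, 0.012, -1],
    [0, 0, 0, 0, 0, 0.007, -1],
    [0, 0, 0, 0, 0, 0, -1],
    [0, 0, 0, 0, 0, 0, -1],
  ],
)

```text
clock: 45.18
tcp_pos: [0.5181, -0.115, 0.1698]
orientation: [-2.254, -2.188, -0.0]
contact_force: [0.6, -0.3, -0.7]
grip_width: 0.0115
gripper_force: 31.9
```

```bash
python3 - <<'E'
from h import *
o=telemetry.get_obs();print(o["tcp_pos"],o["grip_width"])
goto([.608,-.1165,.1695],-.03)
E
```

```text
[ 0.5181 -0.115   0.1698] 0.011461908560560674
tool y at -0.029 tilt [-0.0001  0.0003 -1.    ] turn z (6deg) 0.006 shift in tool axes now [0.0011 0.0899 0.0003]
```

>>> apply_moves(
  moves=[
    [0, 0, 0, 0.0011, 0.007, 0, -1],
    [0, 0, 0, 0, 0.01, 0, -1],
    [0, 0, 0, 0, 0.015, 0, -1],
    [0, 0, 0, 0, 0.015, 0, -1],
    [0, 0, 0, 0, 0.015, 0, -1],
    [0, 0, 0, 0, 0.015, 0, -1],
    [0, 0, 0, 0, 0.009, 0, -1],
    [0, 0, 0, 0, 0.003, 0, -1],
  ],
)

```text
clock: 45.85
tcp_pos: [0.6093, -0.1164, 0.1704]
orientation: [2.253, 2.187, 0.003]
contact_force: [-0.1, 0.6, 0.1]
grip_width: 0.0116
gripper_force: 31.9
```

>>> apply_moves(
  moves=[
    [0, 0, 0, 0, 0, 0, -1],
    [0, 0, 0, 0, 0, 0.004, -1],
    [0, 0, 0, 0, 0, 0.006, -1],
    [0, 0, 0, 0, 0, 0.006, -1],
    [0, 0, 0, 0, 0, 0.004, -1],
    [0, 0, 0, 0, 0, 0.002, -1],
    [0, 0, 0, 0, 0, 0.001, -1],
    [0, 0, 0, 0, 0, 0, -1],
  ],
)

```text
clock: 46.52
tcp_pos: [0.6063, -0.1168, 0.1469]
orientation: [-2.254, -2.187, 0.002]
contact_force: [-0.3, -0.3, 0.6]
grip_width: 0.0116
gripper_force: 32.2
```

>>> apply_moves(
  moves=[
    [0, 0, 0, 0, 0, 0, -1],
    [0, 0, 0, 0, 0, 0, -0.6],
    [0, 0, 0, 0, 0, 0, -0.3],
    [0, 0, 0, 0, 0, 0, 0],
    [0, 0, 0, 0, 0, 0, 0],
    [0, 0, 0, 0, 0, -0.01, 0],
    [0, 0, 0, 0, 0, -0.02, 0],
    [0, 0, 0, 0, 0, -0.03, 0],
  ],
)

```text
clock: 47.18
tcp_pos: [0.6053, -0.1166, 0.2057]
orientation: [-2.252, -2.185, 0.004]
contact_force: [-0.8, -0.1, 0.4]
grip_width: 0.043
gripper_force: 0.0
```

>>> apply_moves(
  moves=[
    [0, 0, 0, 0, 0, -0.03, 0],
    [0, 0, 0, 0, 0, -0.03, 0],
    [0, 0, 0, 0, 0, -0.02, 0],
    [0, 0, 0, 0, 0, -0.02, 0],
    [0, 0, 0, 0, 0, 0, 0],
    [0, 0, 0, 0, 0, 0, 0],
    [0, 0, 0, 0, 0, 0, 0],
    [0, 0, 0, 0, 0, 0, 0],
  ],
)

```text
clock: 47.85
tcp_pos: [0.6063, -0.1167, 0.3057]
orientation: [-2.253, -2.187, 0.002]
contact_force: [-1.2, 0.3, -0.9]
grip_width: 0.0427
gripper_force: 0.0
```

```bash
python3 - <<'E'
from h import *
hung()
g=grab_frame("wrist");cv2.imwrite("pics/w7.png",cv2.resize(g,(800,600),interpolation=cv2.INTER_CUBIC))
goto([.468,.197,.25],1.6208)
E
```

```text
[ 0.6063 -0.1167  0.3057] 0.04274642326932377
0.97 [255. 179.  31.  57.] [ 0.6068 -0.1158 -0.0326  0.8738]
0.95 [256. 285.  24.  78.] [ 0.6052 -0.2575 -0.0337  0.7659]
0.71 [259. 311.  24.  33.] [ 0.6052 -0.325  -0.0218  0.3213]
0.64 [258. 236.  30.  70.] [ 0.606  -0.1874 -0.0096  0.8274]
0.62 [342.  94.  55.  46.] [ 0.7012 -0.0285  0.536   0.631 ]
tool y at -0.03 tilt [-0.0017  0.0003 -1.    ] turn z (6deg) 14.237 shift in tool axes now [ 0.3094 -0.1478  0.0562]
```

View pics/w7.png

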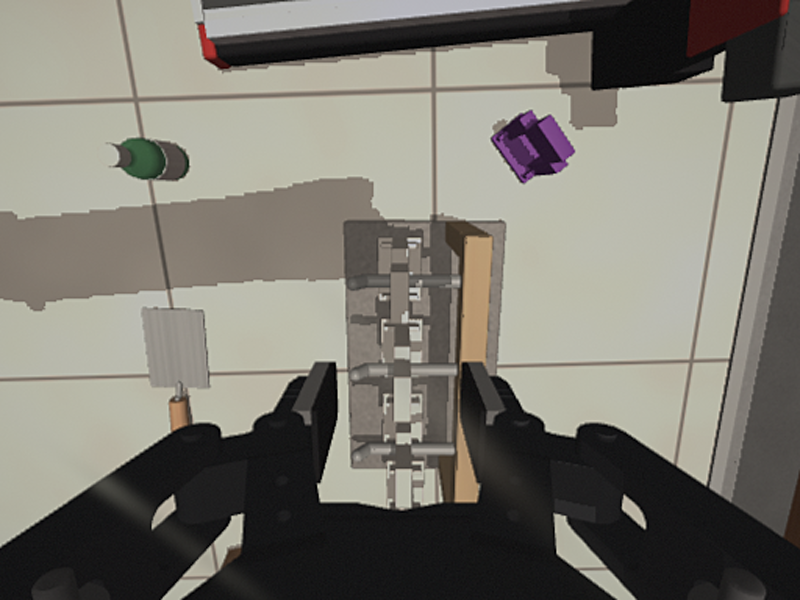

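All four are hanging, one per peg (tabs at (400,265), (400,345), (400,420), (400,490)); the purple one is untouched. Now go back to the lug.

>>> apply_moves(
  moves=[
    [0, 0, 0, 0.015, -0.0073, 0, 0.4],
    [0, 0, 0, 0.0309, -0.0146, 0, 0.4],
    [0, 0, 0, 0.0309, -0.0146, 0, 0.4],
    [0, 0, 0, 0.0309, -0.0146, 0, 0.4],
    [0, 0, 0, 0.0309, -0.0146, 0, 0.4],
    [0, 0, 0, 0.0309, -0.0146, 0, 0.4],
    [0, 0, 0, 0.0309, -0.0146, 0, 0.4],
    [0, 0, 0, 0.0309, -0.0146, 0.01, 0.4],
  ],
)

```text
clock: 48.67
tcp_pos: [0.5037, 0.1204, 0.2982]
orientation: [2.253, 2.187, 0.004]
contact_force: [1.3, 0.7, 0.8]
grip_width: 0.0599
gripper_force: 0.0
```

>>> apply_moves(
  moves=[
    [0, 0, 0, 0.0309, -0.0146, 0.02, 0.4],
    [0, 0, 0, 0.0309, -0.0146, 0.02, 0.4],
    [0, 0, 0, 0.0155, -0.0075, 0.02, 0.4],
    [0, 0, -0.72, 0, 0, 0.03, 0.4],
    [0, 0, 0, 0, 0, 0.01, 0.4],
    [0, 0, 0, 0, 0, 0, 0.4],
    [0, 0, 0, 0, 0, 0, 0.4],
    [0, 0, 0, 0, 0, 0, 0.4],
  ],
)

```text
clock: 49.33
tcp_pos: [0.4711, 0.1961, 0.1981]
orientation: [2.173, 2.268, 0.002]
contact_force: [0.6, -0.4, -0.2]
grip_width: 0.0601
gripper_force: 0.0
```

```bash
python3 - <<'E'
from h import *
import pickle
o=telemetry.get_obs();print(o["tcp_pos"],o["joints"]);pickle.dump(o,open("o8.pkl","wb"))
g=grab_frame("wrist");cv2.imwrite("pics/w8.png",cv2.resize(g,(800,600),interpolation=cv2.INTER_CUBIC))
goto([.469,.196,.062],.045)
E
```

```text
[0.4711 0.1961 0.1981] [ 0.0998  0.3296 -0.7365  1.9421  0.2679  0.9666 -0.7209]
tool y at 0.043 tilt [ 0.0023  0.0007 -1.    ] turn z (6deg) -0.021 shift in tool axes now [-0.0001 -0.0026  0.1363]
```

View pics/w8.png

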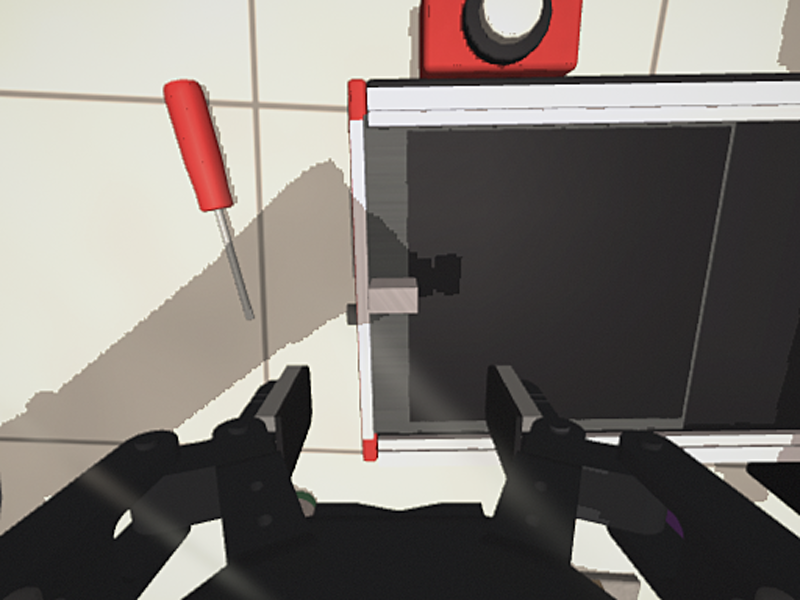

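```bash
python3 - <<'E'
from h import *
import pickle
c=cam("wrist",pickle.load(open("o8.pkl","rb")))
for p in((370,288),(418,288),(370,311),(418,313)):print(big(c,*p,.082))
m=big(c,393.5,300,.082);print(m);goto([m[0],m[1],.062],.05)
E
```

```text
[0.4538 0.2039 0.082 ]
[0.4827 0.2051 0.082 ]
[0.4542 0.1895 0.082 ]
[0.4836 0.1894 0.082 ]
[0.4683 0.197  0.082 ]
tool y at 0.043 tilt [ 0.0023  0.0007 -1.    ] turn z (6deg) -0.068 shift in tool axes now [ 0.001  -0.0033  0.1363]
```

>>> apply_moves(
  moves=[
    [0, 0, -0.06, 0.001, -0.0033, 0.01, 0.4],
    [0, 0, 0, 0, 0, 0.025, 0.4],
    [0, 0, 0, 0, 0, 0.03, 0.4],
    [0, 0, 0, 0, 0, 0.03, 0.4],
    [0, 0, 0, 0, 0, 0.02, 0.4],
    [0, 0, 0, 0, 0, 0.014, 0.4],
    [0, 0, 0, 0, 0, 0.007, 0.4],
    [0, 0, 0, 0, 0, 0, 0.4],
  ],
)

```text
clock: 50.05
tcp_pos: [0.466, 0.1966, 0.0596]
orientation: [-2.163, -2.277, 0.003]
contact_force: [-0.7, -0.5, 0.8]
grip_width: 0.0596
gripper_force: 0.0
```

>>> apply_moves(
  moves=[
    [0, 0, 0, 0, 0, 0, 0.4],
    [0, 0, 0, 0, 0, 0, 0.2],
    [0, 0, 0, 0, 0, 0, 0],
    [0, 0, 0, 0, 0, 0, -0.2],
    [0, 0, 0, 0, 0, 0, -0.4],
    [0, 0, 0, 0, 0, 0, -1],
    [0, 0, 0, 0, 0, 0, -1],
    [0, 0, 0, 0, 0, 0, -1],
  ],
  grip_force=50,
)

```text
clock: 50.72
tcp_pos: [0.4681, 0.1973, 0.0619]
orientation: [2.163, 2.277, 0.003]
contact_force: [1.0, -0.7, 6.4]
grip_width: 0.0284
gripper_force: 50.2
```

>>> apply_moves(
  moves=[
    [0, 0, 0, 0, 0.003, 0, -1],
    [0, 0, 0, 0, 0.006, 0, -1],
    [0, 0, 0, 0, 0.008, 0, -1],
    [0, 0, 0, 0, 0.008, 0, -1],
    [0, 0, 0, 0, 0.008, 0, -1],
    [0, 0, 0, 0, 0.008, 0, -1],
    [0, 0, 0, 0, 0.006, 0, -1],
    [0, 0, 0, 0, 0.003, 0, -1],
  ],
)

```text
clock: 51.38
tcp_pos: [0.5063, 0.1994, 0.0614]
orientation: [-2.155, -2.277, 0.027]
contact_force: [-35.9, -5.4, 42.0]
grip_width: 0.0291
gripper_force: 54.9
```

```bash
python3 - <<'E'
from h import *
o=telemetry.get_obs();print(o["tcp_pos"],o["contact_force"],o["moment"],o["grip_width"])
goto(o["tcp_pos"],.05)
E
```

```text
[0.5063 0.1994 0.0614] [-35.9401  -5.3868  42.0007] [-1.2026  8.0331 -0.0262] 0.029079079440334728
tool y at 0.055 tilt [-0.0165 -0.0077 -0.9998] turn z (6deg) 0.049 shift in tool axes now [0. 0. 0.]
```

>>> apply_moves(
  moves=[
    [0, 0, 0, 0, -0.003, 0, -1],
    [0, 0, 0, 0, -0.003, 0, -1],
    [0, 0, 0, 0, -0.002, 0, -1],
    [0, 0, 0, 0, 0, 0, -1],
    [0, 0, 0, 0, 0, 0, -1],
    [0, 0, 0, 0, 0, 0, -1],
    [0, 0, 0, 0, 0, 0, -1],
    [0, 0, 0, 0, 0, 0, -1],
  ],
)

```text
clock: 52.05
tcp_pos: [0.5064, 0.1995, 0.0616]
orientation: [-2.161, -2.279, 0.005]
contact_force: [-7.0, -1.5, 14.4]
grip_width: 0.0289
gripper_force: 51.7
```

```bash
python3 - <<'E'
from h import *
o=telemetry.get_obs();print(o["tcp_pos"],o["contact_force"],o["moment"])
goto(o["tcp_pos"],.05)
a=grab_frame("wrist");s=grab_frame("scene")
cv2.imwrite("pics/w9.png",np.hstack([cv2.resize(a,(400,300)),cv2.resize(s[170:370,150:416],(400,300))]))
E
```

```text
[0.5064 0.1995 0.0616] [-7.0002 -1.4848 14.4029] [-0.3115  2.6573  0.2774]
tool y at 0.053 tilt [-0.0033 -0.0016 -1.    ] turn z (6deg) 0.028 shift in tool axes now [0. 0. 0.]
```

View pics/w9.png

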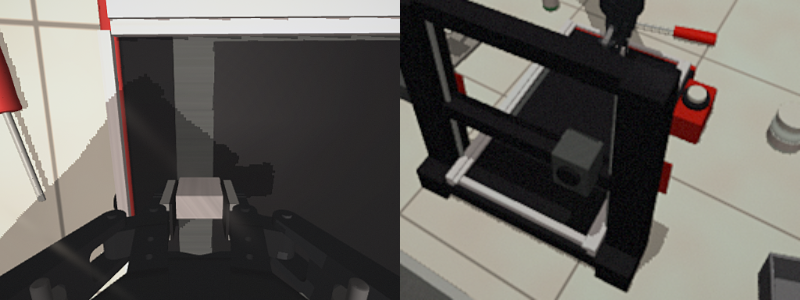

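>>> apply_moves(
  moves=[
    [0, 0, 0, 0, 0, -0.001, -1],
    [0, 0, 0, 0, 0, -0.001, -1],
    [0, 0, 0, 0, 0, 0, -1],
    [0, 0, 0, 0, 0.001, 0, -1],
    [0, 0, 0, 0, 0.002, 0, -1],
    [0, 0, 0, 0, 0.002, 0, -1],
    [0, 0, 0, 0, 0.002, 0, -1],
    [0, 0, 0, 0, 0, 0, -1],
  ],
)

```text
clock: 52.82
tcp_pos: [0.5163, 0.1995, 0.0627]
orientation: [2.164, 2.277, 0.001]
contact_force: [-0.4, 0.3, -5.5]
grip_width: 0.0291
gripper_force: 49.7
```

>>> apply_moves(
  moves=[
    [0, 0, 0, 0, 0.003, 0, -1],
    [0, 0, 0, 0, 0.004, 0, -1],
    [0, 0, 0, 0, 0.005, 0, -1],
    [0, 0, 0, 0, 0.005, 0, -1],
    [0, 0, 0, 0, 0.005, 0, -1],
    [0, 0, 0, 0, 0.005, 0, -1],
    [0, 0, 0, 0, 0.003, 0, -1],
    [0, 0, 0, 0, 0, 0, -1],
  ],
)

```text
clock: 53.48
tcp_pos: [0.5466, 0.2011, 0.0628]
orientation: [2.164, 2.277, 0.001]
contact_force: [-0.5, 1.2, -5.8]
grip_width: 0.0292
gripper_force: 49.8
```

>>> apply_moves(
  moves=[
    [0, 0, 0, 0, 0.003, 0, -1],
    [0, 0, 0, 0, 0.004, 0, -1],
    [0, 0, 0, 0, 0.005, 0, -1],
    [0, 0, 0, 0, 0.005, 0, -1],
    [0, 0, 0, 0, 0.005, 0, -1],
    [0, 0, 0, 0, 0.005, 0, -1],
    [0, 0, 0, 0, 0.004, 0, -1],
    [0, 0, 0, 0, 0, 0, -1],
  ],
)

```text
clock: 54.15
tcp_pos: [0.5778, 0.2026, 0.0628]
orientation: [2.164, 2.277, 0.001]
contact_force: [-0.4, -0.1, -5.5]
grip_width: 0.029
gripper_force: 49.8
```

>>> apply_moves(
  moves=[
    [0, 0, 0, 0, 0.003, 0, -1],
    [0, 0, 0, 0, 0.004, 0, -1],
    [0, 0, 0, 0, 0.005, 0, -1],
    [0, 0, 0, 0, 0.005, 0, -1],
    [0, 0, 0, 0, 0.005, 0, -1],
    [0, 0, 0, 0, 0.004, 0, -1],
    [0, 0, 0, 0, 0.003, 0, -1],
    [0, 0, 0, 0, 0, 0, -1],
  ],
)

```text
clock: 54.82
tcp_pos: [0.6064, 0.2042, 0.0628]
orientation: [2.164, 2.277, 0.001]
contact_force: [0.7, 0.5, -5.3]
grip_width: 0.0288
gripper_force: 49.9
```

>>> apply_moves(
  moves=[
    [0, 0, 0, 0, 0.002, 0, -1],
    [0, 0, 0, 0, 0.002, 0, -1],
    [0, 0, 0, 0, 0.002, 0, -1],
    [0, 0, 0, 0, 0.002, 0, -1],
    [0, 0, 0, 0, 0.001, 0, -1],
    [0, 0, 0, 0, 0.001, 0, -1],
    [0, 0, 0, 0, 0, 0, -1],
    [0, 0, 0, 0, 0, 0, -1],
  ],
)

```text
clock: 55.48
tcp_pos: [0.6155, 0.2047, 0.0628]
orientation: [-2.163, -2.278, 0.0]
contact_force: [-1.1, -0.3, -5.1]
grip_width: 0.0287
gripper_force: 49.9
```

>>> apply_moves(
  moves=[
    [0, 0, 0, 0, 0.001, 0, -1],
    [0, 0, 0, 0, 0.001, 0, -1],
    [0, 0, 0, 0, 0.001, 0, -1],
    [0, 0, 0, 0, 0.001, 0, -1],
    [0, 0, 0, 0, 0, 0, -1],
    [0, 0, 0, 0, 0, 0, -1],
    [0, 0, 0, 0, 0, 0, -1],
    [0, 0, 0, 0, 0, 0, -1],
  ],
)

```text
clock: 56.15
tcp_pos: [0.6195, 0.2049, 0.0628]
orientation: [-2.163, -2.278, 0.0]
contact_force: [0.2, 0.6, -6.4]
grip_width: 0.0287
gripper_force: 49.9
```

>>> apply_moves(
  moves=[
    [0, 0, 0, 0, 0.001, 0, -1],
    [0, 0, 0, 0, 0.001, 0, -1],
    [0, 0, 0, 0, 0.001, 0, -1],
    [0, 0, 0, 0, 0, 0, -1],
    [0, 0, 0, 0, 0, 0, -1],
    [0, 0, 0, 0, 0, 0, -1],
    [0, 0, 0, 0, 0, 0, -1],
    [0, 0, 0, 0, 0, 0, -1],
  ],
)

```text
clock: 56.82
tcp_pos: [0.6204, 0.2044, 0.0623]
orientation: [-2.161, -2.278, 0.007]
contact_force: [-7.4, -2.7, -2.9]
grip_width: 0.0288
gripper_force: 50.4
```

>>> apply_moves(
  moves=[
    [0, 0, 0, 0, 0.001, 0, -1],
    [0, 0, 0, 0, 0.001, 0, -1],
    [0, 0, 0, 0, 0.001, 0, -1],
    [0, 0, 0, 0, 0, 0, -1],
    [0, 0, 0, 0, 0, 0, -1],
    [0, 0, 0, 0, 0, 0, -1],
    [0, 0, 0, 0, 0, 0, -1],
    [0, 0, 0, 0, 0, 0, -1],
  ],
)

```text
clock: 57.48
tcp_pos: [0.6204, 0.2044, 0.0621]
orientation: [-2.159, -2.277, 0.015]
contact_force: [-17.1, -4.5, 5.1]
grip_width: 0.0286
gripper_force: 51.5
```

>>> apply_moves(
  moves=[
    [0, 0, 0, 0, -0.002, 0, -1],
    [0, 0, 0, 0, -0.002, 0, -1],
    [0, 0, 0, 0, 0, 0, -1],
    [0, 0, 0, 0, 0, 0, -0.1],
    [0, 0, 0, 0, 0, 0, 0.2],
    [0, 0, 0, 0, 0, 0, 0.3],
    [0, 0, 0, 0, 0, 0, 0.3],
    [0, 0, 0, 0, 0, 0, 0.3],
  ],
)

```text
clock: 58.15
tcp_pos: [0.6225, 0.2054, 0.0635]
orientation: [2.163, 2.277, 0.003]
contact_force: [0.1, -0.3, -1.0]
grip_width: 0.0553
gripper_force: 0.0
```

>>> apply_moves(
  moves=[
    [0, 0, 0, 0, 0, -0.01, 0.3],
    [0, 0, 0, 0, 0, -0.02, 0.3],
    [0, 0, 0, 0, 0, -0.03, 0.3],
    [0, 0, 0, 0, 0, -0.03, 0.3],
    [0, 0, 0, 0, 0, -0.03, 0.3],
    [0, 0, 0, 0, 0, -0.03, 0.3],
    [0, 0, 0, 0, 0, 0, 0.3],
    [0, 0, 0, 0, 0, 0, 0.3],
  ],
)

```text
clock: 58.82
tcp_pos: [0.6228, 0.2059, 0.216]
orientation: [2.162, 2.276, 0.007]
contact_force: [0.2, -0.6, -0.2]
grip_width: 0.0554
gripper_force: 0.0
```

```bash
python3 - <<'E'
from h import *
o=telemetry.get_obs();print(o["tcp_pos"],o["contact_force"],o["joints"])
goto([.5,.32,.21],.05)
E
```

```text
[0.6228 0.2059 0.216 ] [ 0.185  -0.5985 -0.2068] [ 0.0489  0.5404 -0.6634  1.5886  0.3588  1.1318 -0.6463]
tool y at 0.052 tilt [ 0.005   0.0017 -1.    ] turn z (6deg) 0.015 shift in tool axes now [ 0.1203 -0.1168  0.0056]
```

>>> apply_moves(
  moves=[
    [0, 0, 0, 0.01, -0.01, 0, 0],
    [0, 0, 0, 0.02, -0.018, 0, -0.5],
    [0, 0, 0, 0.03, -0.028, 0, -1],
    [0, 0, 0, 0.03, -0.028, 0, -1],
    [0, 0, 0, 0.02, -0.02, 0, -1],
    [0, 0, 0, 0.01, -0.01, 0, -1],
    [0, 0, 0, 0, 0, 0, -1],
    [0, 0, 0, 0, 0, 0, -1],
  ],
)

```text
clock: 59.48
tcp_pos: [0.5009, 0.3188, 0.212]
orientation: [2.161, 2.279, -0.002]
contact_force: [0.1, -0.1, 0.4]
grip_width: 0.0003
gripper_force: 0.0
```

```bash
python3 - <<'E'
from h import *
import pickle
o=telemetry.get_obs();print(o["tcp_pos"]);pickle.dump(o,open("o10.pkl","wb"))
g=grab_frame("wrist");c=cam("wrist",o)
S=silhouettes("start_top","wrist")
for d in S:print(d["p"],d["extent"])
p=px(c,[.522,.356,.074])[0];print(p)
x,y=int(p[0]),int(p[1]);h=g[max(0,y-75):y+75,max(0,x-100):x+100];print(max(0,x-100),max(0,y-75),h.shape)
cv2.imwrite("pics/b1.png",cv2.resize(h,None,fx=3,fy=3,interpolation=cv2.INTER_CUBIC))
E
```

```text
[0.5009 0.3188 0.212 ]
0.59 [281.1, 153.2, 31.5, 32.9]
[278.186  151.9402]
178 76 (150, 200, 3)
```

View pics/b1.png

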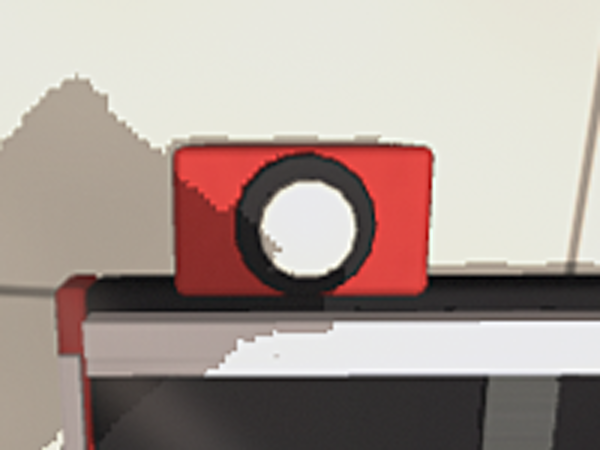

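Button (white disc) centre at crop (308,228), i.e. wrist pixel (280.3,151.7).

```bash
python3 - <<'E'
from h import *
import pickle
c=cam("wrist",pickle.load(open("o10.pkl","rb")))
for z in(.070,.075,.080):print(w(c,280.3,151.7,z))
m=w(c,280.3,151.7,.075);goto([m[0],m[1],.085],.05)
E
```

```text
[0.5245 0.3559 0.07  ]
[0.524  0.3565 0.075 ]
[0.5235 0.357  0.08  ]
tool y at 0.049 tilt [-0.0003 -0.0015 -1.    ] turn z (6deg) -0.009 shift in tool axes now [0.0384 0.0232 0.127 ]
```

>>> apply_moves(
  moves=[
    [0, 0, 0, 0.012, 0.007, 0.01, -1],
    [0, 0, 0, 0.014, 0.009, 0.02, -1],
    [0, 0, 0, 0.0124, 0.0072, 0.025, -1],
    [0, 0, 0, 0, 0, 0.03, -1],
    [0, 0, 0, 0, 0, 0.02, -1],
    [0, 0, 0, 0, 0, 0.01, -1],
    [0, 0, 0, 0, 0, 0.005, -1],
    [0, 0, 0, 0, 0, 0, -1],
  ],
)

```text
clock: 60.25
tcp_pos: [0.5233, 0.3573, 0.092]
orientation: [2.165, 2.276, -0.002]
contact_force: [0.3, -0.4, 0.6]
grip_width: -0.0001
gripper_force: 0.0
```

>>> apply_moves(
  moves=[
    [0, 0, 0, 0, 0, 0.003, -1],
    [0, 0, 0, 0, 0, 0.003, -1],
    [0, 0, 0, 0, 0, 0.003, -1],
    [0, 0, 0, 0, 0, 0.002, -1],
    [0, 0, 0, 0, 0, 0.002, -1],
    [0, 0, 0, 0, 0, 0.001, -1],
    [0, 0, 0, 0, 0, 0, -1],
    [0, 0, 0, 0, 0, 0, -1],
  ],
)

```text
clock: 60.92
tcp_pos: [0.523, 0.3587, 0.0792]
orientation: [2.163, 2.278, 0.001]
contact_force: [1.0, 0.5, 2.7]
grip_width: 0.0
gripper_force: 1.5
```

>>> apply_moves(
  moves=[
    [0, 0, 0, 0, 0, 0.001, -1],
    [0, 0, 0, 0, 0, 0.001, -1],
    [0, 0, 0, 0, 0, 0.001, -1],
    [0, 0, 0, 0, 0, 0.001, -1],
    [0, 0, 0, 0, 0, 0, -1],
    [0, 0, 0, 0, 0, 0, -1],
    [0, 0, 0, 0, 0, 0, -1],
    [0, 0, 0, 0, 0, 0, -1],
  ],
)

```text
clock: 61.58
tcp_pos: [0.5231, 0.3587, 0.076]
orientation: [2.163, 2.277, 0.001]
contact_force: [-1.7, -3.2, 12.3]
grip_width: 0.0001
gripper_force: 6.1
```

>>> apply_moves(
  moves=[
    [0, 0, 0, 0, 0, 0.001, -1],
    [0, 0, 0, 0, 0, 0.001, -1],
    [0, 0, 0, 0, 0, 0.001, -1],
    [0, 0, 0, 0, 0, 0, -1],
    [0, 0, 0, 0, 0, 0, -1],
    [0, 0, 0, 0, 0, 0, -1],
    [0, 0, 0, 0, 0, 0, -1],
    [0, 0, 0, 0, 0, 0, -1],
  ],
)

```text
clock: 62.25
tcp_pos: [0.5232, 0.3589, 0.0756]
orientation: [2.162, 2.276, 0.002]
contact_force: [-7.6, -8.4, 31.5]
grip_width: 0.0001
gripper_force: 15.9
```

>>> apply_moves(
  moves=[
    [0, 0, 0, 0, 0, -0.005, -1],
    [0, 0, 0, 0, 0, -0.01, -1],
    [0, 0, 0, 0, 0, -0.02, -1],
    [0, 0, 0, 0, 0, -0.03, -1],
    [0, 0, 0, 0, 0, -0.03, -1],
    [0, 0, 0, 0, 0, -0.03, -1],
    [0, 0, 0, 0, 0, -0.02, -1],
    [0, 0, 0, 0, 0, 0, -1],
  ],
)

```text
clock: 62.92
tcp_pos: [0.5239, 0.3606, 0.2216]
orientation: [2.163, 2.278, 0.011]
contact_force: [-0.4, 1.3, 0.6]
grip_width: 0.0001
gripper_force: 0.0
```

```bash
python3 - <<'E'
from h import *
o=telemetry.get_obs();print(o["tcp_pos"],o["contact_force"])
g=grab_frame("top");s=grab_frame("scene")
cv2.imwrite("pics/fin.png",np.hstack([cv2.resize(g[90:240,150:430],(400,214)),cv2.resize(s[130:237,80:280],(400,214))]))
E
```

```text
[0.5239 0.3606 0.2216] [-0.3982  1.2924  0.568 ]
```

View pics/fin.png

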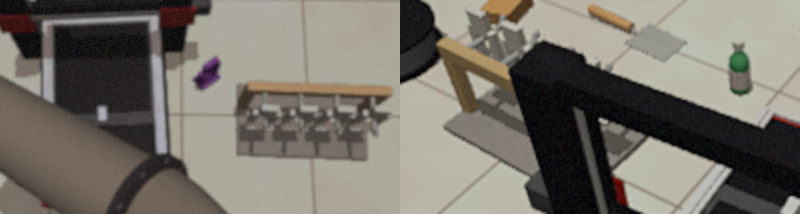

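The four prints hang on the rack, the plate is home (lug at about (101,113)), and the button is released. The robot touches nothing.

```bash
python3 -c "
from h import *
print(order.hand_in())"
```

```text
the job is handed in; nothing more can be done
None
```

The job is handed in with no verdict returned: all four prints hang on their own pegs, the empty plate is back against the rear stop, and the start button was pressed right down and released.

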